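Load the vacuum drying pot with turned feet and pump it down

ROBOT

A 6-joint arm with a two-finger parallel gripper is mounted at the origin on a cart in front of the work surface, level with it; the furniture and walls round the work are solid. World frame = base frame: x ahead of the robot, y to its left, z up, the work surface at z = 0. Lengths are in m, angles in rad, forces in N, time in s.
With the tool pointing down it reaches from about 0.35 to 0.775 m from the base axis. Payload 5.5 kg.
Tool frame: the origin (TCP) lies at the very end of the fingers, on their centre line; the grasp point (between the pads) lies 19 mm behind it; z points along the fingers, y is the line along which they close (so a half turn about z gives the same grasp; the last joint's range is limited). The gripper opens to 85 mm and grips with 20 to 120 N. Pads are 22 mm wide; open, the fingers measure 114 mm over their backs; the gripper's body (76 mm by 85 mm) begins 54 mm behind the grasp point. The pads swing forward as they close: fully open they stand 13 mm farther back than shut.
Start: joints at [1.036, 0.313, 0.046, 1.304, 0, 1.431], TCP at [0.221, 0.531, 0.231] pointing down, gripper open.
Joint ranges: [-2.76, 2.76], [-0.86, 1.69], [-1.03, 1.26], [-2.2, 2.34], [-1.47, 1.5], [-3.14, 3.14]. Speed limits (rad/s): [2.57, 2.57, 3.14, 3.14, 3.14, 3.14].

INTERFACE

Orientations are given as a unit quaternion [w, x, y, z].
In Python, from workcell import env, cams, ticket, spotter gives the robot as it stands.
- The arm moves only by the tool jog_arm, never from a script. Its argument "increments" is a list that holds one entry, the list of rows, each a list of 7 numbers: the shift along the tool's x, y, z in units of 0.25 m (1.0 is 0.25 m), then the turn, a rotation vector about the tool's x, y, z in units of 180 degrees (1.0 is 180 degrees), then the closure in counts, from 0 (fully open) to 255 (shut). A call has 1 to 20 rows; each row shifts and turns the commanded pose from where the row before left it, along the tool's axes as they then stand; what a row does not reach is not made up. A row lasts 1/10 s, in which the tool goes at most 50 mm and 8.59 degrees, less where a joint would pass 70% of its speed; a pose out of reach is approached as far as the arm can. A call with a number of a shift or a turn outside -1 to 1 is refused whole. A call with a gripper value outside its range is refused whole. The fingers move at their own pace and stop on an object; "force" is the grip in N (left out, the last holds). Time passes only in rows, so rows that do not move let the fingers close. It gives the time, the measured TCP pose, the force, the opening and the grip force at its end, in the units of the state.
- env.get_state(): the state, without advancing time (a new reading comes with each control period).
- cams.read_camera(name): name is "scene" or "top" or "wrist"; returns a dict with "pixels" (480x640x3 uint8, red, green, blue), "fx", "fy", "cx", "cy" (pixels), "xyz" and "attitude" of the camera in the world; the wrist camera has in their place "mount" (4x4, takes a point from camera to tool coordinates, whose origin is the TCP and whose axes are the flange's). Camera axes: x right, y down, z forward; pixel columns grow to the right and rows downward; lengths in m; the calibration is good to about 2 mm. The wrist camera is an equidistant fisheye: a pixel r from the principal point sees the ray r / f radians off the axis. A picture is of the moment at which its call begins: read the wrist's pose just before it. There is no depth.
- ticket.hand_in(): hands the job in; it is judged then, once.
Trained networks look in the newest picture that a camera, given by its name, has taken for a name from the list of things; names that differ only in an ending like _2 or _b are one class to them, and where a whole thing is asked for, a point or a joint stands for the part that bears it (a point fixed in the world has none). Each returns a list of dicts, best first, with "conf" (0 to 1); they miss things now and then, are a little off and sometimes report something else, mostly with a low value. They report only what shows in the picture. A call takes as long as a camera call.
- spotter.find_in(target, camera): "uv" ([column, row] in pixels, amid what is visible of it).
- spotter.cut_out(target, camera): "region" (480x640 bool, what is visible of it) and "uv" ([column, row] in pixels, amid what is visible of it).
- spotter.landmark_of(target, camera): "uv" ([column, row] in pixels: a listed point, or the origin of a listed thing).
The state is a dict: "clock": time; "joint_pos": joint angles; "qvel": joint speeds; "tau": joint torques, N m; "tcp_pos": TCP position; "orientation": TCP orientation; "wrist_force": force on the tool from outside, world axes, zero at the start; "ft_torque": the same for the moment, N m; "finger_gap": finger opening in m; "grip_force": force on a finger pad.
Only numpy, scipy, OpenCV 4.12 (cv2) and the standard library are available. Lean on these libraries where they do the work, as an engineer would, in place of code of your own. Each camera call takes 0.05 s, during which the arm holds its last target. There are 200 camera calls.

TASK

Take the lid off the vacuum pot and lay it on the saw table, then set every turned bun foot into the pot, standing on the pot's floor with its tenon up; lower them gently, never dropping or ramming them, because the fresh wood dents. Put the lid back so that its plug sits fully home in the mouth, and only then push the pump's spring toggle over towards the pot, hold it there for about two seconds and let it spring back to the middle; never push it the other way (that lets air in), and leave the other tools on the table where they are.

Things in the scene. Friction and masses are not known exactly. Their poses are not given: they have to be found in the camera images.
- vacuum_unit: fixed vacuum unit: aluminium pot and grey pump box on one base. Origin on the pot's axis at table height, z up, y from the pump box to the pot, x away from the gauge's face. Pot: inside radius 96, flange radius 108, vertical wall, flat floor 20 mm and rim 120 mm above the table. Box: 100 x 110 mm (x, y), middle at (-50, -190) mm, top 103 mm above the table; a gauge sticks out 16 mm on -x
- pot_floor (a point): middle of the pot's inside floor, 20 mm above the table; same axes as the unit
- pot_mouth (a point): middle of the pot's mouth at the level of the rim, 120 mm above the table; same axes as the unit
- toggle (a joint): angle of the spring-centred toggle on top of the pump box, rad: 0 upright, positive leaning towards the pot (the unit's +y, pump on), negative leaning away from it (air in); stops at +-0.45, fully over from 0.32. About 3 N at the tip holds it over; it springs back to 0 when let go
- toggle_tip (a point): upper end of the toggle lever: a round black grip 17 mm thick and 30 mm long on a 10 mm steel stem, pivot 56 mm below this point; upright, this point is 162 mm above the table and 59 mm above the box's top. z points along the lever
- lid_knob (a point): middle of the lid's dark steel knob, 32 mm thick, 32 mm high. Lid: pale bluish acrylic disc, radius 108, 12 mm thick, 0.45 kg; the chamfered plug below (radius 92, 8 mm deep) drops into the mouth. This point is 47 mm above the plug's underside, 27 mm above the disc: 47 mm up with the lid on the table, 39 mm above the rim (159 mm above the table) when seated. z points up along the knob
- foot1_center (a point): turned wooden bun foot: a squat round bun 64 mm across, 44 mm high, on a flat base 50 mm across, with a round tenon 24 mm thick and 42 mm long on top (86 mm high over all, about 0.12 kg). The point is on its axis, 43 mm above its base; z points up along the tenon. Grip the tenon from above. None if this foot is absent
- foot2_center (a point): turned wooden bun foot: a squat round bun 64 mm across, 44 mm high, on a flat base 50 mm across, with a round tenon 24 mm thick and 42 mm long on top (86 mm high over all, about 0.12 kg). The point is on its axis, 43 mm above its base; z points up along the tenon. Grip the tenon from above. None if this foot is absent
- foot3_center (a point): turned wooden bun foot: a squat round bun 64 mm across, 44 mm high, on a flat base 50 mm across, with a round tenon 24 mm thick and 42 mm long on top (86 mm high over all, about 0.12 kg). The point is on its axis, 43 mm above its base; z points up along the tenon. Grip the tenon from above. None if this foot is absent
- foot4_center (a point): turned wooden bun foot: a squat round bun 64 mm across, 44 mm high, on a flat base 50 mm across, with a round tenon 24 mm thick and 42 mm long on top (86 mm high over all, about 0.12 kg). The point is on its axis, 43 mm above its base; z points up along the tenon. Grip the tenon from above. None if this foot is absent
- hold_down: red hold-down clamp fixed in the middle of the table, in the way between the feet and the pot: a post 293 mm high 136 mm beyond this point (+x), and an arm and lever along x from 162 mm before to 162 mm beyond this point, 60 mm wide, 100 to 256 mm above the table. Pass over it
- block_plane: a metal hand plane, 48 x 150 x 62 mm, a bystander at the far left; origin under its middle
- spring_clamp: a black spring clamp, 55 x 119 x 26 mm, a bystander behind the red hold-down clamp; origin under its middle

How it is judged:
On the way, in this order (a step that is already met when the one before it is completed fails the run):
1. the lid is off the pot (horizontal distance between lid_knob and pot_mouth above 0.2 m and height (world z) of lid_knob below 0.06 m), for 0.2 s.
2. all the feet stand on the floor of the open pot, tenons up, let go (horizontal distance between each of foot1_center, foot2_center, foot3_center, foot4_center and pot_floor below 0.08 m and z of foot1_center in the frame of pot_floor between 0.037 and 0.049 m and angle between each of foot1_center, foot2_center, foot3_center, foot4_center's own z axis and vertical below 0.12 rad and z of foot2_center in the frame of pot_floor between 0.037 and 0.049 m and z of foot3_center in the frame of pot_floor between 0.037 and 0.049 m and z of foot4_center in the frame of pot_floor between 0.037 and 0.049 m and contact force between each of foot1, foot2, foot3, foot4 and the fingers below 0.1 N), for 0.3 s.
3. the lid sits fully home on the pot (horizontal distance between lid_knob and pot_mouth below 0.009 m and z of lid_knob in the frame of pot_mouth between 0.034 and 0.0425 m and angle between lid_knob's own z axis and vertical below 0.03 rad and contact force between lid and the fingers below 0.1 N), for 0.3 s.
4. the toggle is held over towards the pot for 1.5 s, the lid being seated (horizontal distance between lid_knob and pot_mouth below 0.009 m and z of lid_knob in the frame of pot_mouth between 0.034 and 0.0425 m and angle between lid_knob's own z axis and vertical below 0.03 rad and value of joint toggle above 0.32 rad), for 1.5 s.
At the end, for the whole second after the job is handed in: every foot present stands at rest on the pot floor, tenon up (within 0.12 rad, axis within 80 mm of the pot axis, base within 6 mm of the floor); the lid is seated (within 9 mm of the axis, tilt under 0.03 rad, within 3.5 mm of the rim); the toggle is centred (within 0.06 rad) (horizontal distance between each of foot1_center, foot2_center, foot3_center, foot4_center and pot_floor below 0.08 m and z of foot1_center in the frame of pot_floor between 0.037 and 0.049 m and angle between each of foot1_center, foot2_center, foot3_center, foot4_center's own z axis and vertical below 0.12 rad and z of foot2_center in the frame of pot_floor between 0.037 and 0.049 m and z of foot3_center in the frame of pot_floor between 0.037 and 0.049 m and z of foot4_center in the frame of pot_floor between 0.037 and 0.049 m and linear speed of each of foot1, foot2, foot3, foot4, lid below 0.02 m/s and horizontal distance between lid_knob and pot_mouth below 0.009 m and z of lid_knob in the frame of pot_mouth between 0.034 and 0.0425 m and angle between lid_knob's own z axis and vertical below 0.03 rad and value of joint toggle between -0.06 and 0.06 rad); the robot touches nothing.
It fails at once if a foot is dropped into the pot (falls faster than 0.7 m/s inside it) ((horizontal distance between foot1_center and pot_floor below 0.095 m and z of foot1_center in the frame of pot_floor between 0.05 and 0.12 m and linear speed of foot1 above 0.7 m/s) or (horizontal distance between foot2_center and pot_floor below 0.095 m and z of foot2_center in the frame of pot_floor between 0.05 and 0.12 m and linear speed of foot2 above 0.7 m/s) or (horizontal distance between foot3_center and pot_floor below 0.095 m and z of foot3_center in the frame of pot_floor between 0.05 and 0.12 m and linear speed of foot3 above 0.7 m/s) or (horizontal distance between foot4_center and pot_floor below 0.095 m and z of foot4_center in the frame of pot_floor between 0.05 and 0.12 m and linear speed of foot4 above 0.7 m/s)).
It fails at once if a held foot is rammed against the pot or another foot with over 35 N ((contact force between foot1 and the fingers above 1 N and (contact force between foot1 and vacuum_unit above 35 N or contact force between foot1 and foot2 above 35 N or contact force between foot1 and foot3 above 35 N or contact force between foot1 and foot4 above 35 N)) or (contact force between foot2 and the fingers above 1 N and (contact force between foot2 and vacuum_unit above 35 N or contact force between foot2 and foot1 above 35 N or contact force between foot2 and foot3 above 35 N or contact force between foot2 and foot4 above 35 N)) or (contact force between foot3 and the fingers above 1 N and (contact force between foot3 and vacuum_unit above 35 N or contact force between foot3 and foot1 above 35 N or contact force between foot3 and foot2 above 35 N or contact force between foot3 and foot4 above 35 N)) or (contact force between foot4 and the fingers above 1 N and (contact force between foot4 and vacuum_unit above 35 N or contact force between foot4 and foot1 above 35 N or contact force between foot4 and foot2 above 35 N or contact force between foot4 and foot3 above 35 N))).
It fails at once if the toggle is pushed towards the pot while the lid is off the pot (value of joint toggle above 0.25 rad and horizontal distance between lid_knob and pot_mouth above 0.06 m).
It fails at once if the toggle is pushed away from the pot (value of joint toggle below -0.2 rad).
It fails at once if a bystander tool is moved by more than 30 mm (distance of any of block_plane, spring_clamp from where it was at the start of the episode above 0.03 m).
Of foot1, foot2, foot3, foot4 only 3 to 4 are there at a start; the rules pass over those that are not, and their reading is None.
At some moment in a run one of foot1, foot2, foot3, foot4, lid may be knocked a few centimetres aside while the robot is not near it.
It also fails if it takes over 210 s, if anything falls off the work surface, if the arm or the gripper's body presses on something with over 40 N, if the wrist force passes 120 N, or if a joint passes its speed limit or range.

## Working session

There is one attempt and no reset: what is moved stays moved. The work goes in short steps, Python scripts to look and compute and a tool call to move; the robot and the scene stay as the last step left them, time stands still between calls to the robot, and variables do not carry over. Pictures are saved under pics/ and viewed, at most 14 in all, crops included, and the job is handed in when it is done.

Besides the shell and the picture viewer there is one more tool, called after "Request:" in YAML: its name, and indented under it one key for each argument. jog_arm: Moves the arm, as the interface text tells. Shifts and turns lie within -1 to 1; 1 stands for 0.25 m of shift or 180 degrees of turn. Its arguments: {"type":"object","properties":{"increments":{"type":"array"},"force":{"type":"number"}},"required":["increments"]}

```bash
ls; mkdir -p pics; python3 - <<'E'
from workcell import env,cams,ticket,spotter
import cv2,numpy as np
print(env.get_state())
for c in ["scene","top"]:
    r=cams.read_camera(c); print(c,{k:v for k,v in r.items() if k!="pixels"})
    cv2.imwrite(f"pics/{c}0.png",r["pixels"][:,:,::-1])
    for t in ["vacuum_unit","pot_floor","pot_mouth","toggle_tip","lid_knob","foot1_center","hold_down","block_plane","spring_clamp"]:
        print(t,[(np.round(d["uv"],1).tolist(),round(d["conf"],2)) for d in spotter.landmark_of(t,c)])
E
```

```text
pics
{'clock': 0.0, 'joint_pos': array([ 1.03637001e+00,  3.13987270e-01,  4.49651198e-02,  1.30361833e+00,
       -1.35220738e-05,  1.43117882e+00]), 'qvel': array([-4.30062012e-05,  2.54643644e-04, -1.25626189e-03,  3.81810978e-04,
       -1.62142035e-03, -8.08543777e-04]), 'tau': array([-2.69364682e-04, -4.80629897e+01,  2.98532510e+01,  1.94321066e-02,
       -1.10445735e-04, -5.81575918e-06]), 'tcp_pos': array([0.22091446, 0.53029875, 0.23041069]), 'orientation': array([-2.98530668e-04,  1.96124720e-01,  9.80578525e-01, -8.72442194e-04]), 'wrist_force': array([ 0.3318483 , -0.13394193,  0.38550029]), 'ft_torque': array([-0.00069077, -0.01821032, -0.02291504]), 'grip_force': 0.0, 'finger_gap': 0.08528569812769528}
scene {'fx': 542.7794336990881, 'fy': 542.7794336990881, 'cx': 326.7734079346807, 'cy': 239.3921160230639, 'xyz': array([1.45868545, 0.03821071, 1.28807491]), 'attitude': array([-0.23576063,  0.69362847,  0.64216162, -0.22566549])}
vacuum_unit [([223.2, 269.2], 0.59)]
pot_floor []
pot_mouth []
toggle_tip [([143.5, 227.1], 0.59)]
lid_knob [([213.9, 236.2], 0.66)]
foot1_center [([357.9, 219.8], 0.54)]
hold_down []
block_plane [([493.6, 221.2], 0.93)]
spring_clamp [([298.1, 297.8], 0.69)]
top {'fx': 599.0701473059274, 'fy': 599.0701473059274, 'cx': 314.2945322672389, 'cy': 236.02118817974062, 'xyz': array([0.24363529, 0.09009152, 2.13936673]), 'attitude': array([-0.05063743,  0.7107162 , -0.70018409,  0.04539353])}
vacuum_unit []
pot_floor [([406.4, 232.9], 0.38)]
pot_mouth []
toggle_tip []
lid_knob [([408.9, 231.8], 0.81)]
foot1_center [([289.1, 263.6], 0.65)]
hold_down []
block_plane [([167.7, 262.5], 0.87), ([344.4, 208.7], 0.71)]
spring_clamp [([342.1, 210.3], 0.74)]
```

View pics/scene0.png

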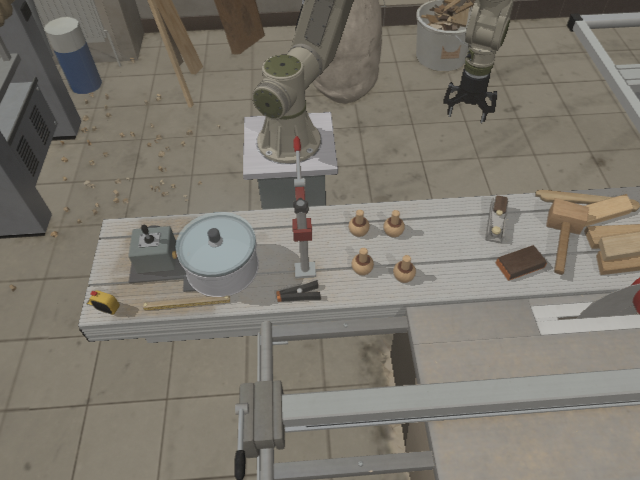

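View pics/top0.png

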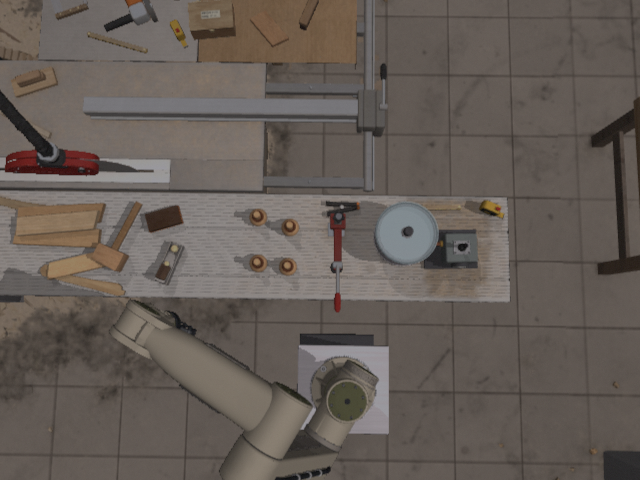

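The scene view shows four feet at about (358,225), (394,225), (363,262) and (404,270). The pot with its lid is at (215,250), the pump box with the toggle at (150,235), and the red clamp at (302,230). The top view agrees: feet at (258,216), (290,227), (258,263) and (288,267), and the knob at (407,231).

```bash
cat > h.py <<'E'
from workcell import env,cams,ticket,spotter
import cv2,numpy as np
from scipy.spatial.transform import Rotation as R
def rot(q): return R.from_quat(np.r_[q[1:],q[0]])
def ray(cam,uv,st=None):
    uv=np.asarray(uv,float)
    x=(uv[0]-cam["cx"])/cam["fx"]; y=(uv[1]-cam["cy"])/cam["fy"]
    if "mount" in cam:
        th=np.hypot(x,y); k=np.sinc(th/np.pi); d=np.array([x*k,y*k,np.cos(th)])
        M=np.array(cam["mount"]); Rt=rot(st["orientation"]).as_matrix()
        return st["tcp_pos"]+Rt@M[:3,3], Rt@M[:3,:3]@d
    return np.array(cam["xyz"]), rot(cam["attitude"]).apply([x,y,1.])
def onz(cam,uv,z,st=None):
    o,d=ray(cam,uv,st); return o+d*(z-o[2])/d[2]
def tri(rays):
    A=0;b=0
    for o,d in rays:
        d=d/np.linalg.norm(d); P=np.eye(3)-np.outer(d,d); A=A+P; b=b+P@o
    return np.linalg.solve(A,b)
def shoot(name,f=None):
    st=env.get_state(); c=cams.read_camera(name)
    if f: cv2.imwrite(f"pics/{f}.png",c["pixels"][:,:,::-1])
    return c,st
def lm(t,cam,c,z,st=None,fn=None):
    return [(np.round(d["uv"],1).tolist(),round(d["conf"],2),np.round(onz(c,d["uv"],z,st),4).tolist()) for d in (fn or spotter.landmark_of)(t,cam)]
E
python3 - <<'E'
from h import *
for cam in ["top","scene"]:
    c,st=shoot(cam); print(cam)
    for t in ["foot1_center","foot2_center","foot3_center","foot4_center"]:
        print(t,lm(t,cam,c,.043))
    print("cut",[(d["conf"],d["region"].sum(),d["uv"]) for d in spotter.cut_out("foot1_center",cam)])
    for t,z in [("lid_knob",.159),("vacuum_unit",0),("toggle_tip",.162),("hold_down",0),("spring_clamp",0),("block_plane",0),("pot_mouth",.12)]: print(t,lm(t,cam,c,z))
    for uv in ([(407,231),(461,245),(258,216),(290,227),(258,263),(288,267),(337,250),(337,212),(336,300)] if cam=="top" else [(214,236),(144,227)]):
        print(uv,onz(c,uv,.0).round(3),onz(c,uv,.086).round(3),onz(c,uv,.16).round(3))
    lo=cv2.inRange(cv2.cvtColor(c["pixels"],cv2.COLOR_RGB2HSV),(90,15,100),(115,90,255))
    n,l,s,ce=cv2.connectedComponentsWithStats(lo); 
    for i in range(1,n):
        if s[i,4]>800: print("blue",s[i],ce[i])
E
```

```text
top
foot1_center [([285.9, 268.7], 0.52, [0.4131, 0.2057, 0.043])]
foot2_center [([254.5, 262.7], 0.66, [0.4326, 0.3165, 0.043])]
foot3_center [([291.8, 231.9], 0.58, [0.5438, 0.1877, 0.043])]
foot4_center [([259.5, 213.7], 0.68, [0.6074, 0.3037, 0.043])]
cut [(0.5, np.int64(247), [287.9, 264.7])]
lid_knob [([406.8, 230.4], 0.65, [0.5378, -0.2015, 0.159]), ([286.3, 264.1], 0.38, [0.419, 0.1983, 0.159])]
vacuum_unit []
toggle_tip [([468.6, 246.9], 0.59, [0.4849, -0.4056, 0.162]), ([170.3, 263.5], 0.39, [0.4151, 0.5829, 0.162])]
hold_down [([256.7, 214.0], 0.71, [0.6136, 0.3182, 0.0])]
spring_clamp [([342.1, 208.0], 0.82, [0.6401, 0.009, 0.0])]
block_plane [([171.2, 263.7], 0.98, [0.4284, 0.62, 0.0])]
pot_mouth []
(407, 231) [ 0.559 -0.226  0.   ] [ 0.547 -0.213  0.086] [ 0.536 -0.202  0.16 ]
(461, 245) [ 0.511 -0.419  0.   ] [ 0.5   -0.399  0.086] [ 0.491 -0.381  0.16 ]
(258, 216) [0.606 0.313 0.   ] [0.592 0.304 0.086] [0.579 0.297 0.16 ]
(290, 227) [0.568 0.197 0.   ] [0.555 0.192 0.086] [0.543 0.189 0.16 ]
(258, 263) [0.436 0.309 0.   ] [0.428 0.3   0.086] [0.421 0.292 0.16 ]
(288,
[... 537 characters left out ...]
.4, 259.7], 0.67, [0.5658, 0.1979, 0.043]), ([359.0, 220.9], 0.55, [0.4221, 0.1984, 0.043])]
foot4_center []
cut [(0.89, np.int64(387), [358.8, 226.4])]
lid_knob [([214.7, 236.9], 0.85, [0.5425, -0.2049, 0.159])]
vacuum_unit [([221.9, 268.6], 0.81, [0.5333, -0.2119, 0.0])]
toggle_tip [([140.3, 226.8], 0.6, [0.4935, -0.4067, 0.162])]
hold_down []
spring_clamp [([298.1, 296.2], 0.56, [0.6449, 0.0047, 0.0])]
block_plane [([493.1, 221.6], 0.94, [0.423, 0.6153, 0.0])]
pot_mouth []
(214, 236) [ 0.41  -0.241  0.   ] [ 0.48  -0.223  0.086] [ 0.54  -0.207  0.16 ]
(144, 227) [ 0.356 -0.459  0.   ] [ 0.43  -0.426  0.086] [ 0.493 -0.397  0.16 ]
blue [ 176  216   79   59 3261] [215.34529285 245.38454462]
```

Request:
jog_arm:
  increments:
    - [[0,0,-0.15,0,0,-0.025,0],[0,0,-0.15,0,0,-0.025,0],[0,0,-0.15,0,0,-0.025,0],[0,0,-0.15,0,0,-0.025,0],[0,0,-0.15,0,0,-0.026,0],[0,0,0,0,0,0,0]]
  force: 40

```text
clock: 2.9
tcp_pos: [0.2218, 0.5318, 0.4246]
orientation: [0.002, -0.001, 1.0, 0.004]
wrist_force: [0.8, 0.7, 0.4]
finger_gap: 0.0856
grip_force: 0.0
```

Request:
jog_arm:
  increments:
    - [[-0.067,-0.155,0,0,0,0,0],[-0.067,-0.155,0,0,0,0,0],[-0.067,-0.155,0,0,0,0,0],[-0.067,-0.155,0,0,0,0,0],[-0.067,-0.155,0,0,0,0,0],[-0.067,-0.155,0,0,0,0,0],[-0.067,-0.155,0,0,0,0,0],[-0.067,-0.155,0,0,0,0,0],[-0.067,-0.155,0,0,0,0,0],[-0.067,-0.155,0,0,0,0,0],[-0.067,-0.155,0,0,0,0,0],[-0.067,-0.155,0,0,0,0,0],[-0.067,-0.155,0,0,0,0,0],[-0.067,-0.155,0,0,0,0,0],[-0.067,-0.155,0,0,0,0,0],[-0.067,-0.155,0,0,0,0,0],[-0.067,-0.155,0,0,0,0,0],[-0.067,-0.155,0,0,0,0,0],[-0.067,-0.155,0,0,0,0,0],[0,0,0,0,0,0,0]]

```text
clock: 4.9
tcp_pos: [0.5416, -0.2099, 0.4149]
orientation: [-0.002, 0.002, 1.0, 0.001]
wrist_force: [0.5, 0.9, -1.1]
finger_gap: 0.0856
grip_force: 0.0
```

```bash
python3 - <<'E'
from h import *
c,st=shoot("wrist","w1"); print(st["tcp_pos"],st["joint_pos"].round(2),st["orientation"].round(4)); print({k:v for k,v in c.items() if k!="pixels"})
for t,z in [("lid_knob",.159),("vacuum_unit",0),("toggle_tip",.162),("pot_mouth",.12)]: print(t,lm(t,"wrist",c,z,st))
lo=cv2.inRange(cv2.cvtColor(c["pixels"],cv2.COLOR_RGB2HSV),(90,15,100),(115,90,255))
n,l,s,ce=cv2.connectedComponentsWithStats(lo)
for i in range(1,n):
    if s[i,4]>800: print("blue",s[i],ce[i],onz(c,ce[i],.132,st))
E
```

```text
[ 0.54161056 -0.20985254  0.41487754] [-0.51  0.37  0.58  1.78 -0.   -0.5 ] [-1.9e-03  2.0e-03  1.0e+00  6.0e-04]
{'fx': 371.64829954431775, 'fy': 371.64829954431775, 'cx': 315.7604684188978, 'cy': 233.80104984629972, 'mount': array([[-2.72828674e-04, -9.49537132e-01, -3.13654523e-01,
         7.96623826e-02],
       [ 9.99999901e-01, -1.48445451e-04, -4.20444054e-04,
        -1.36582894e-03],
       [ 3.52666654e-04, -3.13654607e-01,  9.49537078e-01,
        -1.42530801e-01],
       [ 0.00000000e+00,  0.00000000e+00,  0.00000000e+00,
         1.00000000e+00]])}
lid_knob [([318.7, 184.4], 0.69, [0.536, -0.2079, 0.159])]
vacuum_unit []
toggle_tip [([150.4, 147.1], 0.69, [0.4876, -0.3978, 0.162])]
pot_mouth []
blue [  228    89   179   177 22805] [317.35413287 175.56185047] [ 0.53055824 -0.20918965  0.132     ]
```

View pics/w1.png

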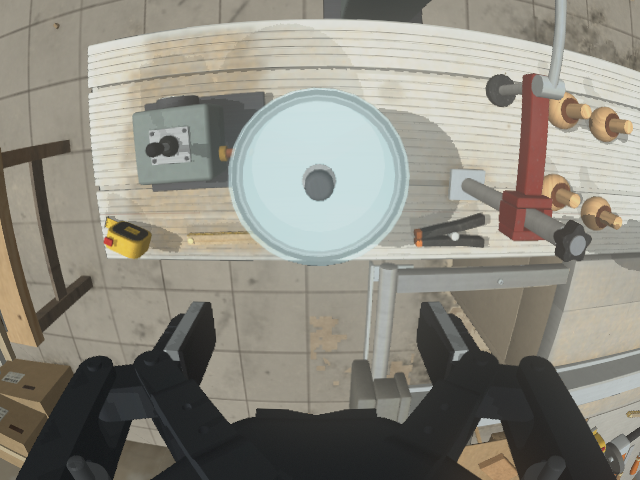

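The knob's top is at about (319,184) and the lid is centred near (318,176). The toggle is at about (160,145) and the clamp and feet are on the right. I'll descend and refine the estimate.

Request:
jog_arm:
  increments:
    - [[0.008,0.018,0.15,0,0,0,0],[0,0,0.15,0,0,0,0],[0,0,0.15,0,0,0,0],[0,0,0.15,0,0,0,0],[0,0,0.06,0,0,0,0],[0,0,0,0,0,0,0]]

```text
clock: 5.75
tcp_pos: [0.5364, -0.1984, 0.2519]
orientation: [-0.002, -0.001, 1.0, 0.001]
wrist_force: [-0.5, 0.9, 0.2]
finger_gap: 0.086
grip_force: 0.0
```

```bash
python3 - <<'E'
from h import *
c,st=shoot("wrist","w2"); print(st["tcp_pos"],st["orientation"].round(4))
for t,z in [("lid_knob",.159),("toggle_tip",.162)]: print(t,lm(t,"wrist",c,z,st))
for d in spotter.cut_out("lid_knob","wrist")[:1]: print(d["uv"],d["region"].sum(),np.argwhere(d["region"]).min(0),np.argwhere(d["region"]).max(0))
hsv=cv2.cvtColor(c["pixels"],cv2.COLOR_RGB2HSV)
g=cv2.cvtColor(c["pixels"],cv2.COLOR_RGB2GRAY)
m=((g<120)*255).astype(np.uint8)
n,l,s,ce=cv2.connectedComponentsWithStats(m)
for i in range(1,n):
    if s[i,4]>300: print("dark",s[i],ce[i],onz(c,ce[i],.159,st),onz(c,ce[i],.175,st))
E
```

```text
[ 0.5364393  -0.19836041  0.25193776] [-0.0018 -0.0014  1.      0.0011]
lid_knob [([302.2, 238.9], 0.68, [0.5378, -0.2087, 0.159])]
toggle_tip [([53.7, 180.9], 0.84, [0.4915, -0.3984, 0.162])]
[305.6, 209.1] 58706 [ 76 167] [345 445]
dark [  0   0  66 141 432] [16.27314815 45.88888889] [ 0.37859103 -0.43655803  0.159     ] [ 0.38393125 -0.42052049  0.175     ]
dark [582   5  58  35 603] [609.27694859  21.52404643] [0.35769992 0.03133532 0.159     ] [0.36445802 0.01561707 0.175     ]
dark [ 54  52 205  29 650] [155.69692308  63.69384615] [ 0.41679179 -0.30518098  0.159     ] [ 0.41953934 -0.29805996  0.175     ]
dark [    0    68   640   412 86931] [353.66834616 372.25400605] [ 0.65153866 -0.16879769  0.159     ] [ 0.63835401 -0.17093297  0.175     ]
dark [  55   87  186  136 7600] [157.23973684 138.46894737] [ 0.46755751 -0.30553595  0.159     ] [ 0.46685961 -0.29839084  0.175     ]
dark [  49  153   57   38 1254] [ 78.79665072 172.62679426] [ 0.48717839 -0.37429     0.159     ] [ 0.48514882 -0.36247858  0.175     ]
dark [ 279  210   49   55 2107] [303.7978168  237.16943522] [ 0.53661419 -0.20764999  0.159     ] [ 0.53122943 -0.20714837  0.175     ]
dark [ 435  251   94   47 2691] [483.72500929 278.19806763] [ 0.56913854 -0.07309491  0.159     ] [ 0.56154637 -0.0817255   0.175     ]
dark [  41  255   92   55 1978] [ 80.37512639 278.56673407] [ 0.57295744 -0.39125347  0.159     ] [ 0.56510608 -0.37829074  0.175     ]
```

View pics/w2.png

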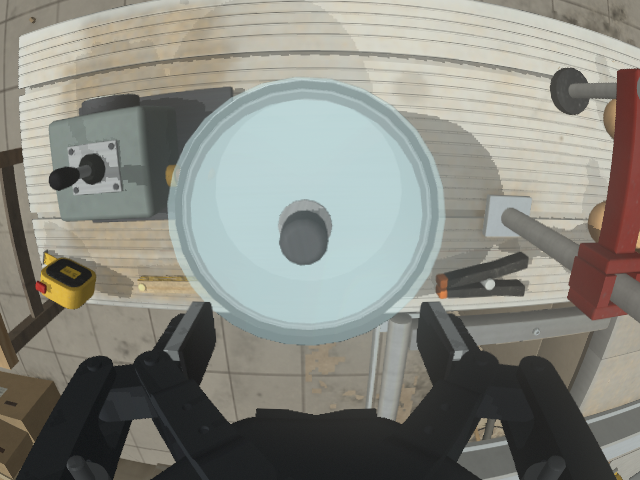

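The knob is at (304,237) in the image, which gives (0.537,-0.208) in the world. Going down to grip it.

Request:
jog_arm:
  increments:
    - [[-0.004,-0.02,0.1,0,0,0,0],[0,-0.018,0.1,0,0,0,0],[0,0,0.1,0,0,0,0],[0,0,0.08,0,0,0,0],[0,0,0.05,0,0,0,0],[0,0,0,0,0,0,255],[0,0,0,0,0,0,255],[0,0,0,0,0,0,255],[0,0,0,0,0,0,255],[0,0,0,0,0,0,255],[0,0,0,0,0,0,255],[0,0,0,0,0,0,255],[0,0,0,0,0,0,255]]
  force: 60

```text
clock: 7.25
tcp_pos: [0.5402, -0.21, 0.1482]
orientation: [0.002, -0.001, 1.0, -0.0]
wrist_force: [-0.9, 2.2, 5.4]
finger_gap: 0.0299
grip_force: 59.2
```

```bash
python3 - <<'E'
from h import *
c,st=shoot("wrist","w3"); print(st["tcp_pos"].round(4),st["orientation"].round(4),st["wrist_force"])
E
```

```text
[ 0.5402 -0.21    0.1482] [ 1.5e-03 -7.0e-04  1.0e+00 -1.0e-04] [-0.93434785  2.17802205  5.36164173]
```

Request:
jog_arm:
  increments:
    - [[0,0,-0.02,0,0,0,255],[0,0,-0.04,0,0,0,255],[0,0,-0.08,0,0,0,255],[0,0,-0.12,0,0,0,255],[0,0,-0.12,0,0,0,255],[0,0,-0.12,0,0,0,255],[0,0,-0.12,0,0,0,255],[0,0,-0.12,0,0,0,255],[0,0,-0.12,0,0,0,255],[0,0,-0.12,0,0,0,255],[0,0,-0.1,0,0,0,255],[0,0,-0.04,0,0,0,255],[0,0,0,0,0,0,255]]

```text
clock: 8.6
tcp_pos: [0.5395, -0.2104, 0.4285]
orientation: [0.002, -0.0, 1.0, -0.001]
wrist_force: [0.4, -0.6, -3.4]
finger_gap: 0.0295
grip_force: 59.9
```

Request:
jog_arm:
  increments:
    - [[0.002,0.06,0,0,0,0,255],[0.002,0.12,0,0,0,0,255],[0.002,0.15,0,0,0,0,255],[0.002,0.16,0,0,0,0,255],[0.002,0.16,0,0,0,0,255],[0.002,0.16,0,0,0,0,255],[0.002,0.16,0,0,0,0,255],[0.002,0.16,0,0,0,0,255],[0.002,0.16,0,0,0,0,255],[0.002,0.16,0,0,0,0,255],[0.002,0.16,0,0,0,0,255],[0.002,0.16,0,0,0,0,255],[0.002,0.16,0,0,0,0,255],[0.002,0.16,0,0,0,0,255],[0.002,0.16,0,0,0,0,255],[0.002,0.16,0,0,0,0,255],[0.002,0.16,0,0,0,0,255],[0.002,0.13,0,0,0,0,255],[0.002,0.08,0,0,0,0,255],[0,0,0,0,0,0,255]]

```text
clock: 10.6
tcp_pos: [0.5177, 0.4739, 0.4121]
orientation: [0.005, -0.002, 1.0, 0.005]
wrist_force: [0.1, -1.0, -3.0]
finger_gap: 0.0298
grip_force: 60.2
```

```bash
python3 - <<'E'
from h import *
c,st=shoot("wrist","w4"); print(st["tcp_pos"].round(4),st["orientation"].round(4),st["joint_pos"].round(2))
print(lm("block_plane","wrist",c,0,st),lm("foot1_center","wrist",c,.043,st))
E
```

```text
[0.5177 0.4739 0.4121] [ 0.0051 -0.0023  1.      0.0047] [0.63 0.76 1.26 2.06 0.   0.62]
[] [([128.6, 114.8], 0.72, [0.4275, 0.2015, 0.043])]
```

View pics/w4.png

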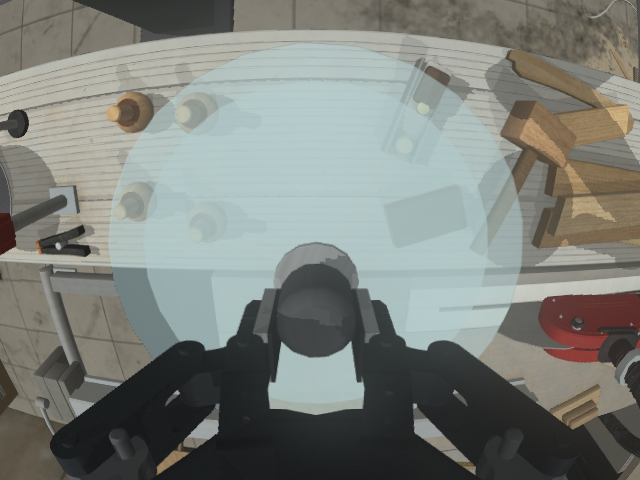

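The lid hangs level. Through it the feet show at (130,110), (197,108), (133,203) and (207,222), the plane at (417,108) and a dark block at (427,215).

```bash
python3 - <<'E'
from h import *
c=cams.read_camera("wrist"); st=env.get_state()
for n,uv,z in [("plane R low",(384,148),.02),("plane nearcorner",(405,160),.02),("plane top right",(418,58),.03),("block tl",(387,208),.02),("block bl",(394,246),.02),
 ("F4 tenon top",(193,218),.086),("F4bun",(207,222),.022),("F2 bun",(200,108),.022),("F1",(135,108),.022),("F3",(137,200),.022)]: print(n,onz(c,uv,z,st).round(3))
E
```

```text
plane R low [0.492 0.573 0.02 ]
plane nearcorner [0.509 0.605 0.02 ]
plane top right [0.357 0.618 0.03 ]
block tl [0.583 0.581 0.02 ]
block bl [0.645 0.597 0.02 ]
F4 tenon top [0.578 0.305 0.086]
F4bun [0.604 0.305 0.022]
F2 bun [0.429 0.305 0.022]
F1 [0.42  0.198 0.022]
F3 [0.565 0.188 0.022]
```

Request:
jog_arm:
  increments:
    - [[-0.008,-0.05,0.06,0,0,0,255],[0,-0.05,0.12,0,0,0,255],[0,0,0.13,0,0,0,255],[0,0,0.13,0,0,0,255],[0,0,0.13,0,0,0,255],[0,0,0.13,0,0,0,255],[0,0,0.13,0,0,0,255],[0,0,0.13,0,0,0,255],[0,0,0.13,0,0,0,255],[0,0,0.13,0,0,0,255],[0,0,0.1,0,0,0,255],[0,0,0.06,0,0,0,255],[0,0,0,0,0,0,255],[0,0,0,0,0,0,255]]

```text
clock: 12.2
tcp_pos: [0.5268, 0.4501, 0.0719]
orientation: [0.007, 0.0, 1.0, 0.006]
wrist_force: [0.5, -0.5, -3.8]
finger_gap: 0.03
grip_force: 60.3
```

Request:
jog_arm:
  increments:
    - [[0.02,-0.008,0.06,0,0,0,255],[0,0,0.04,0,0,0,255],[0,0,0.02,0,0,0,255],[0,0,0.01,0,0,0,255],[0,0,0.01,0,0,0,255],[0,0,0,0,0,0,255]]

```text
clock: 12.8
tcp_pos: [0.5222, 0.4495, 0.0366]
orientation: [0.007, -0.0, 1.0, 0.006]
wrist_force: [-0.5, 0.0, 1.1]
finger_gap: 0.0298
grip_force: 60.9
```

Request:
jog_arm:
  increments:
    - [[0,0,0,0,0,0,0],[0,0,0,0,0,0,0],[0,0,0,0,0,0,0],[0,0,0,0,0,0,0],[0,0,0,0,0,0,0],[0,0,0,0,0,0,0],[0,0,-0.1,0,0,0,0],[0,0,-0.14,0,0,0,0],[0,0,-0.16,0,0,0,0],[0,0,-0.16,0,0,0,0],[0.08,-0.14,-0.16,0,0,0,0],[0.08,-0.16,-0.06,0,0,0,0],[0.08,-0.16,0,0,0,0,0],[0.08,-0.16,0,0,0,0,0],[0,-0.16,0,0,0,0,0],[0,-0.1,0,0,0,0,0],[0,0,0,0,0,0,0]]

```text
clock: 14.5
tcp_pos: [0.4412, 0.2288, 0.2227]
orientation: [0.007, 0.001, 1.0, 0.005]
wrist_force: [0.7, 0.4, -0.6]
finger_gap: 0.0857
grip_force: 0.0
```

```bash
cat >> h.py <<'E'
def tenons(c,st,show=True):
    """feet from the pale/brown wood blobs in a wrist picture: network landmarks at z .043"""
    out=[]
    for i in range(1,5):
        for d in spotter.landmark_of(f"foot{i}_center","wrist"):
            p=onz(c,d["uv"],.043,st); 
            if d["conf"]>.4: out.append((i,round(d["conf"],2),np.round(d["uv"]).tolist(),p[:2].round(4).tolist()))
    if show: print(*out,sep="\n")
    return out
E
python3 - <<'E'
from h import *
c,st=shoot("wrist","w5"); print(st["tcp_pos"].round(4),st["orientation"].round(4))
tenons(c,st)
for i in range(1,5):
    for d in spotter.cut_out(f"foot{i}_center","wrist"): print(i,d["conf"],d["region"].sum(),d["uv"])
E
```

```text
[0.4412 0.2288 0.2227] [0.0067 0.0012 1.     0.005 ]
(1, 0.7, [281.0, 183.0], [0.4229, 0.1985])
(2, 0.94, [396.0, 196.0], [0.4354, 0.3017])
(2, 0.53, [388.0, 347.0], [0.5998, 0.3062])
(3, 0.93, [280.0, 318.0], [0.561, 0.1921])
(4, 0.57, [386.0, 347.0], [0.5994, 0.3041])
(4, 0.51, [144.0, 345.0], [0.6046, 0.0321])
1 0.69 3653 [284.1, 180.8]
2 0.81 3480 [392.7, 193.0]
3 0.77 3028 [280.8, 312.4]
4 0.69 2795 [388.5, 339.1]
```

View pics/w5.png

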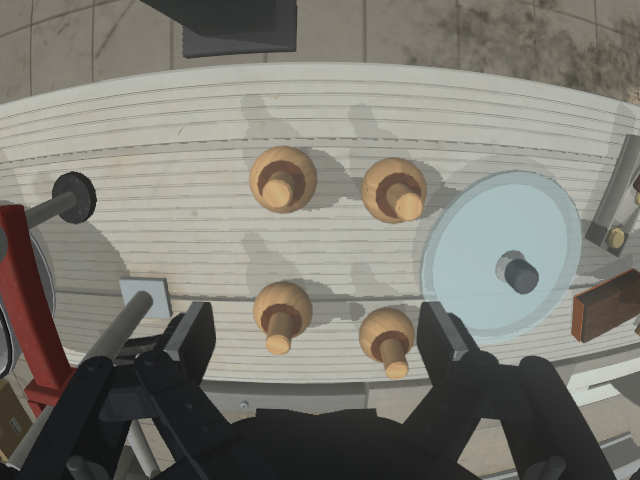

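The lid lies flat, well clear at (515,265), and all four feet stand. Their tenon tops are at (278,193), (408,206), (279,345) and (396,369).

```bash
python3 - <<'E'
from h import *
c=cams.read_camera("wrist"); st=env.get_state()
for uv in [(278,193),(408,206),(279,345),(396,369)]: print(onz(c,uv,.086,st).round(4))
print(onz(c,(521,276),.063,st),st["tcp_pos"])
E
```

```text
[0.4225 0.2028 0.086 ]
[0.4325 0.3046 0.086 ]
[0.563  0.1984 0.086 ]
[0.5948 0.3101 0.086 ]
[0.5089321  0.43945326 0.063     ] [0.44151779 0.23185918 0.22202778]
```

Request:
jog_arm:
  increments:
    - [[0.04,-0.06,0.08,0,0,0,0],[0.036,-0.064,0.12,0,0,0,0],[0,0,0.12,0,0,0,0],[0,0,0.12,0,0,0,0],[0,0,0.12,0,0,0,0],[0,0,0.08,0,0,0,0],[0,0,0.04,0,0,0,0],[0,0,0,0,0,0,255],[0,0,0,0,0,0,255],[0,0,0,0,0,0,255],[0,0,0,0,0,0,255],[0,0,0,0,0,0,255],[0,0,0,0,0,0,255],[0,0,0,0,0,0,255],[0,0,0,0,0,0,255],[0,0,0,0,0,0,255]]
  force: 50

```text
clock: 16.6
tcp_pos: [0.4257, 0.2022, 0.0526]
orientation: [0.007, -0.0, 1.0, 0.006]
wrist_force: [0.1, -0.6, 5.8]
finger_gap: 0.0227
grip_force: 49.0
```

Request:
jog_arm:
  increments:
    - [[0,0,-0.06,0,0,0,255],[0,0,-0.12,0,0,0,255],[0,0,-0.16,0,0,0,255],[0,0,-0.16,0,0,0,255],[0,0,-0.16,0,0,0,255],[0,0,-0.16,0,0,0,255],[0,0,-0.16,0,0,0,255],[-0.02,-0.08,-0.16,0,0,0,255],[-0.04,-0.13,-0.16,0,0,0,255],[-0.05,-0.16,0,0,0,0,255],[-0.05,-0.16,0,0,0,0,255],[-0.05,-0.16,0,0,0,0,255],[-0.05,-0.16,0,0,0,0,255],[-0.05,-0.16,0,0,0,0,255],[-0.05,-0.16,0,0,0,0,255],[-0.05,-0.16,0,0,0,0,255],[-0.05,-0.16,0,0,0,0,255],[-0.04,-0.16,0,0,0,0,255],[-0.03,-0.1,0,0,0,0,255],[0,0,0,0,0,0,255]]

```text
clock: 18.6
tcp_pos: [0.5535, -0.2407, 0.3694]
orientation: [0.005, 0.001, 1.0, 0.006]
wrist_force: [0.6, 0.2, -1.5]
finger_gap: 0.0228
grip_force: 49.4
```

```bash
python3 - <<'E'
from h import *
c,st=shoot("wrist","w6"); print(st["tcp_pos"].round(4),st["orientation"].round(4))
print(lm("pot_mouth","wrist",c,.12,st),lm("pot_floor","wrist",c,.02,st),lm("toggle_tip","wrist",c,.162,st))
E
```

```text
[ 0.5535 -0.2407  0.3694] [0.0051 0.0015 1.     0.0057]
[([345.7, 169.5], 0.74, [0.5339, -0.2074, 0.12])] [([339.7, 160.3], 0.84, [0.5373, -0.2064, 0.02])] [([149.7, 141.8], 0.7, [0.4941, -0.4042, 0.162])]
```

View pics/w6.png

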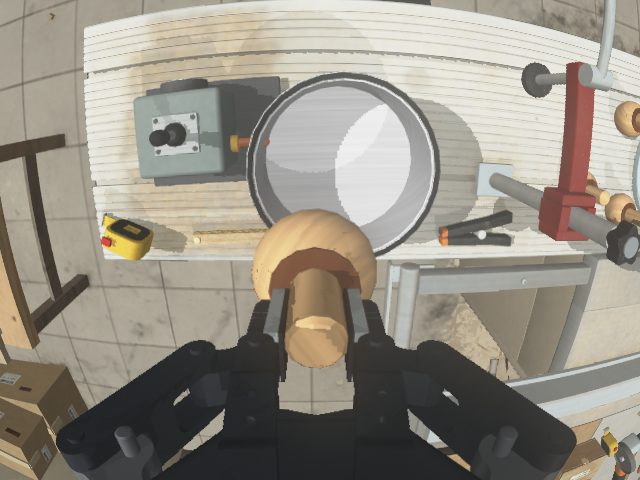

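The open pot is in view: the flange's left edge is at (247,165), right at (439,165) and top at (343,72). The foot hangs straight in the grip.

```bash
python3 - <<'E'
from h import *
from scipy.optimize import least_squares
c=cams.read_camera("wrist"); st=env.get_state(); g=cv2.cvtColor(c["pixels"],cv2.COLOR_RGB2GRAY)
Rt=rot(st["orientation"]).as_matrix(); M=np.array(c["mount"])
def proj(p):
    q=M[:3,:3].T@(Rt.T@(p-st["tcp_pos"])-M[:3,3]); th=np.arctan2(np.hypot(q[0],q[1]),q[2]); u=q[:2]/np.hypot(q[0],q[1])*th
    return u[0]*c["fx"]+c["cx"],u[1]*c["fy"]+c["cy"]
G=cv2.magnitude(cv2.Sobel(g,5,1,0),cv2.Sobel(g,5,0,1)); G=cv2.GaussianBlur(np.minimum(G,250),(0,0),1.2)
a=np.deg2rad(np.arange(60,301,3)) # angles away from the foot (+x hidden)
def sc(x,y,r): 
    pts=[proj(np.array([x+r*np.cos(t),y+r*np.sin(t),.12])) for t in a]
    return cv2.remap(G,np.float32(pts)[None,:,0],np.float32(pts)[None,:,1],1).mean()
best=sorted([(sc(x,y,.108),x,y) for x in np.arange(.525,.55,.001) for y in np.arange(-.22,-.195,.001)])[-3:]
print(best); best=sorted([(sc(x,y,.096),x,y) for x in np.arange(.525,.55,.001) for y in np.arange(-.22,-.195,.001)])[-3:]; print(best,st["tcp_pos"])
E
```

```text
[(np.float32(132.04593), np.float64(0.538), np.float64(-0.208)), (np.float32(132.21419), np.float64(0.539), np.float64(-0.209)), (np.float32(133.57649), np.float64(0.539), np.float64(-0.208))]
[(np.float32(168.27571), np.float64(0.534), np.float64(-0.209)), (np.float32(169.83418), np.float64(0.533), np.float64(-0.208)), (np.float32(170.20473), np.float64(0.533), np.float64(-0.209))] [ 0.5528864  -0.2359523   0.37213429]
```

Request:
jog_arm:
  increments:
    - [[-0.046,-0.02,0.06,0,0,0,255],[-0.04,-0.018,0.12,0,0,0,255],[0,0,0.15,0,0,0,255],[0,0,0.15,0,0,0,255],[0,0,0.12,0,0,0,255],[0,0,0.06,0,0,0,255],[0,0,0,0,0,0,255],[0,0,0,0,0,0,255],[0,0,0,0,0,0,255]]

```text
clock: 19.75
tcp_pos: [0.5777, -0.245, 0.2085]
orientation: [0.008, -0.001, 1.0, 0.005]
wrist_force: [-0.3, -0.4, -1.1]
finger_gap: 0.0225
grip_force: 49.4
```

```bash
python3 - <<'E'
from h import *
for _ in range(4):
    cams.read_camera("wrist"); st=env.get_state(); print(st["tcp_pos"].round(4),st["wrist_force"].round(1))
E
```

```text
[ 0.5778 -0.2451  0.2086] [ 0.  -0.6 -1.3]
[ 0.5777 -0.2452  0.2086] [-0.1  0.4 -0.7]
[ 0.5775 -0.2452  0.2084] [ 0.   0.  -1.3]
[ 0.5774 -0.2452  0.2082] [-0.9  0.1 -0.9]
```

Request:
jog_arm:
  increments:
    - [[0.02,0.006,0.08,0,0,0,255],[0,0,0.1,0,0,0,255],[0,0,0.1,0,0,0,255],[0,0,0.08,0,0,0,255],[0,0,0.06,0,0,0,255],[0,0,0.04,0,0,0,255],[0,0,0.02,0,0,0,255],[0,0,0.02,0,0,0,255],[0,0,0.01,0,0,0,255],[0,0,0,0,0,0,255],[0,0,0,0,0,0,255]]

```text
clock: 21.05
tcp_pos: [0.5738, -0.2422, 0.0801]
orientation: [0.007, -0.001, 1.0, 0.005]
wrist_force: [0.7, 0.1, -1.4]
finger_gap: 0.0229
grip_force: 49.4
```

Creep the last 7 mm until contact.

Request:
jog_arm:
  increments:
    - [[0,-0.01,0.01,0,0,0,255],[0,0,0.008,0,0,0,255],[0,0,0.005,0,0,0,255],[0,0,0.004,0,0,0,255],[0,0,0,0,0,0,255],[0,0,0,0,0,0,255]]

```text
clock: 21.65
tcp_pos: [0.5735, -0.2445, 0.0727]
orientation: [0.006, -0.001, 1.0, 0.005]
wrist_force: [0.4, 0.8, -1.8]
finger_gap: 0.0227
grip_force: 49.4
```

Request:
jog_arm:
  increments:
    - [[0,0,0.004,0,0,0,255],[0,0,0.004,0,0,0,255],[0,0,0,0,0,0,255],[0,0,0,0,0,0,255]]

```text
clock: 22.05
tcp_pos: [0.5738, -0.2447, 0.0726]
orientation: [0.007, -0.001, 1.0, 0.005]
wrist_force: [-3.0, 0.8, 8.8]
finger_gap: 0.0228
grip_force: 50.0
```

Request:
jog_arm:
  increments:
    - [[0,0,0,0,0,0,110],[0,0,0,0,0,0,110],[0,0,0,0,0,0,110],[0,0,0,0,0,0,110],[0,0,0,0,0,0,110],[0,0,-0.08,0,0,0,110],[0,0,-0.14,0,0,0,110],[0,0,-0.16,0,0,0,110],[0,0,-0.16,0,0,0,110],[0,0,-0.16,0,0,0,110],[0,0,-0.16,0,0,0,110],[0,0,-0.16,0,0,0,110],[0.02,0.08,-0.16,0,0,0,110],[0.03,0.14,0,0,0,0,60],[0.04,0.17,0,0,0,0,60],[0.04,0.17,0,0,0,0,60],[0.04,0.17,0,0,0,0,60],[0.04,0.17,0,0,0,0,60],[0.04,0.17,0,0,0,0,60],[0.04,0.17,0,0,0,0,60]]

```text
clock: 24.05
tcp_pos: [0.4963, 0.0639, 0.3681]
orientation: [0.007, -0.0, 1.0, 0.005]
wrist_force: [0.4, -0.4, 0.1]
finger_gap: 0.0654
grip_force: 0.0
```

Request:
jog_arm:
  increments:
    - [[0.04,0.17,0,0,0,0,60],[0.04,0.17,0.08,0,0,0,60],[0.04,0.17,0.14,0,0,0,60],[0.04,0.16,0.16,0,0,0,60],[0.02,0.08,0.1,0,0,0,60],[0,0,0,0,0,0,60],[0,0,0,0,0,0,60]]

```text
clock: 24.75
tcp_pos: [0.4552, 0.2414, 0.2582]
orientation: [0.006, -0.001, 1.0, 0.005]
wrist_force: [1.2, 0.2, 1.2]
finger_gap: 0.0654
grip_force: 0.0
```

```bash
python3 - <<'E'
from h import *
c,st=shoot("wrist","w7"); print(st["tcp_pos"].round(4),st["finger_gap"],st["orientation"].round(4))
tenons(c,st); print(lm("lid_knob","wrist",c,.047,st))
E
```

```text
[0.4552 0.2414 0.2582] 0.06535545962712343 [ 0.0061 -0.0012  1.      0.0049]
(2, 0.79, [377.0, 177.0], [0.4372, 0.302])
(3, 0.89, [273.0, 291.0], [0.5619, 0.1963])
(4, 0.66, [372.0, 318.0], [0.598, 0.3062])
[([497.3, 252.1], 0.9, [0.517, 0.4453, 0.047]), ([144.1, 320.0], 0.66, [0.6046, 0.0357, 0.047])]
```

View pics/w7.png

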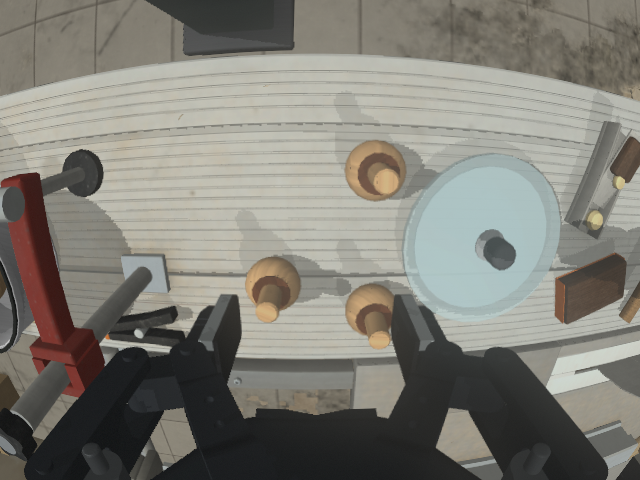

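Three feet remain, at (377,177), (273,291) and (372,318), and the lid is undisturbed. Next is foot 2.

Request:
jog_arm:
  increments:
    - [[0.04,0.12,0.06,0,0,0,60],[0.04,0.128,0.1,0,0,0,60],[0,0,0.14,0,0,0,60],[0,0,0.14,0,0,0,60],[0,0,0.14,0,0,0,60],[0,0,0.12,0,0,0,60],[0,0,0.08,0,0,0,60],[0,0,0.03,0,0,0,60],[0,0,0,0,0,0,60],[0,0,0,0,0,0,255],[0,0,0,0,0,0,255],[0,0,0,0,0,0,255],[0,0,0,0,0,0,255],[0,0,0,0,0,0,255],[0,0,0,0,0,0,255],[0,0,0,0,0,0,255]]

```text
clock: 26.65
tcp_pos: [0.4392, 0.3059, 0.0576]
orientation: [0.008, -0.001, 1.0, 0.006]
wrist_force: [0.5, 0.0, 5.9]
finger_gap: 0.0229
grip_force: 49.4
```

Request:
jog_arm:
  increments:
    - [[0,0,-0.06,0,0,0,255],[0,0,-0.12,0,0,0,255],[0,0,-0.16,0,0,0,255],[0,0,-0.16,0,0,0,255],[0,0,-0.16,0,0,0,255],[0,0,-0.16,0,0,0,255],[0,-0.08,-0.16,0,0,0,255],[-0.02,-0.14,-0.16,0,0,0,255],[-0.04,-0.17,-0.12,0,0,0,255],[-0.05,-0.17,0,0,0,0,255],[-0.05,-0.17,0,0,0,0,255],[-0.05,-0.17,0,0,0,0,255],[-0.05,-0.17,0,0,0,0,255],[-0.05,-0.17,0,0,0,0,255],[-0.05,-0.17,0,0,0,0,255],[-0.05,-0.17,0,0,0,0,255],[-0.05,-0.17,0,0,0,0,255],[-0.04,-0.1,0,0,0,0,255],[-0.04,-0.05,0,0,0,0,255],[0,0,0,0,0,0,255]]

```text
clock: 28.65
tcp_pos: [0.5692, -0.1702, 0.3622]
orientation: [0.006, 0.001, 1.0, 0.006]
wrist_force: [0.7, -0.3, -2.1]
finger_gap: 0.0224
grip_force: 49.3
```

Request:
jog_arm:
  increments:
    - [[0,0,0.08,0,0,0,255],[0,0,0.14,0,0,0,255],[0,0,0.16,0,0,0,255],[0,0,0.14,0,0,0,255],[0,0,0.08,0,0,0,255],[0,0,0,0,0,0,255],[0,0,0,0,0,0,255],[0,0,0,0,0,0,255]]

```text
clock: 29.45
tcp_pos: [0.5715, -0.1666, 0.2158]
orientation: [0.008, -0.001, 1.0, 0.005]
wrist_force: [0.3, -0.3, -0.8]
finger_gap: 0.0224
grip_force: 49.3
```

```bash
python3 - <<'E'
from h import *
c,st=shoot("wrist","w8"); print(st["tcp_pos"].round(4),st["orientation"].round(4))
tenons(c,st)
for d in spotter.landmark_of("foot1_center","wrist"): print(d["conf"],d["uv"],onz(c,d["uv"],.063,st))
E
```

```text
[ 0.5715 -0.1666  0.2158] [ 7.8e-03 -8.0e-04  1.0e+00  4.7e-03]
(1, 0.81, [222.0, 211.0], [0.5773, -0.25])
(2, 0.58, [314.0, 281.0], [0.6456, -0.1681])
0.81 [222.3, 211.2] [ 0.57168083 -0.24483514  0.063     ]
```

View pics/w8.png

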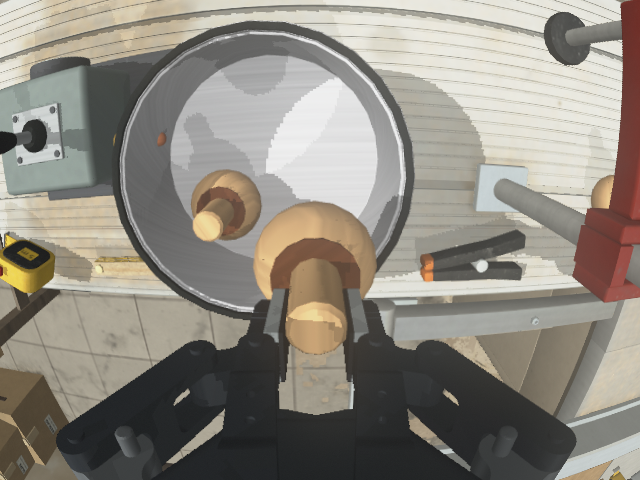

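Foot 1 stands upright in the pot at (225,205). Lowering foot 2 beside it.

Request:
jog_arm:
  increments:
    - [[-0.004,-0.026,0.08,0,0,0,255],[0,0,0.1,0,0,0,255],[0,0,0.1,0,0,0,255],[0,0,0.08,0,0,0,255],[0,0,0.06,0,0,0,255],[0,0,0.04,0,0,0,255],[0,0,0.03,0,0,0,255],[0,0,0.02,0,0,0,255],[0,0,0.01,0,0,0,255],[0,0,0.01,0,0,0,255],[0,0,0.006,0,0,0,255],[0,0,0.006,0,0,0,255],[0,0,0,0,0,0,255],[0,0,0,0,0,0,255]]

```text
clock: 31.15
tcp_pos: [0.5735, -0.1717, 0.0784]
orientation: [0.007, -0.0, 1.0, 0.005]
wrist_force: [0.5, 0.9, -1.4]
finger_gap: 0.0223
grip_force: 49.3
```

Request:
jog_arm:
  increments:
    - [[0,0,0.004,0,0,0,255],[0,0,0.004,0,0,0,255],[0,0,0,0,0,0,255],[0,0,0,0,0,0,255]]

```text
clock: 31.55
tcp_pos: [0.5737, -0.1718, 0.0776]
orientation: [0.007, -0.001, 1.0, 0.005]
wrist_force: [-2.5, 1.6, 7.6]
finger_gap: 0.0226
grip_force: 50.1
```

Request:
jog_arm:
  increments:
    - [[0,0,0,0,0,0,110],[0,0,0,0,0,0,110],[0,0,0,0,0,0,110],[0,0,0,0,0,0,110],[0,0,0,0,0,0,110],[0,0,-0.08,0,0,0,110],[0,0,-0.14,0,0,0,110],[0,0,-0.16,0,0,0,110],[0,0,-0.16,0,0,0,110],[0,0,-0.16,0,0,0,110],[0,0,-0.16,0,0,0,110],[0,0,-0.16,0,0,0,110],[0.02,0.08,-0.16,0,0,0,110],[0.03,0.14,0,0,0,0,60],[0.04,0.17,0,0,0,0,60],[0.04,0.17,0,0,0,0,60],[0.04,0.17,0,0,0,0,60],[0.04,0.17,0,0,0,0,60],[0.04,0.17,0,0,0,0,60],[0.04,0.17,0,0,0,0,60]]

```text
clock: 33.55
tcp_pos: [0.4961, 0.1367, 0.3736]
orientation: [0.007, -0.0, 1.0, 0.005]
wrist_force: [1.0, -0.0, 0.0]
finger_gap: 0.0653
grip_force: 0.0
```

Request:
jog_arm:
  increments:
    - [[0.02,0.17,0.08,0,0,0,60],[0.02,0.16,0.14,0,0,0,60],[0,0.08,0.16,0,0,0,60],[0,0,0.1,0,0,0,60],[0,0,0,0,0,0,60],[0,0,0,0,0,0,60]]

```text
clock: 34.15
tcp_pos: [0.4883, 0.2362, 0.257]
orientation: [0.006, -0.0, 1.0, 0.005]
wrist_force: [0.1, -0.4, 0.5]
finger_gap: 0.0651
grip_force: 0.0
```

```bash
python3 - <<'E'
from h import *
c,st=shoot("wrist","w9"); print(st["tcp_pos"].round(4),st["finger_gap"],st["orientation"].round(4))
tenons(c,st); print(lm("lid_knob","wrist",c,.047,st))
E
```

```text
[0.4883 0.2362 0.257 ] 0.06514783414720501 [ 6.1e-03 -5.0e-04  1.0e+00  5.1e-03]
(2, 0.57, [3.0, 269.0], [0.5796, -0.2001])
(3, 0.73, [276.0, 265.0], [0.564, 0.1956])
(4, 0.89, [376.0, 292.0], [0.5972, 0.3022])
[([507.0, 224.7], 0.6, [0.5179, 0.4465, 0.047])]
```

Request:
jog_arm:
  increments:
    - [[-0.15,-0.08,0.06,0,0,0,60],[-0.14,-0.088,0.1,0,0,0,60],[0,0,0.14,0,0,0,60],[0,0,0.14,0,0,0,60],[0,0,0.14,0,0,0,60],[0,0,0.12,0,0,0,60],[0,0,0.08,0,0,0,60],[0,0,0.03,0,0,0,60],[0,0,0,0,0,0,60],[0,0,0,0,0,0,255],[0,0,0,0,0,0,255],[0,0,0,0,0,0,255],[0,0,0,0,0,0,255],[0,0,0,0,0,0,255],[0,0,0,0,0,0,255],[0,0,0,0,0,0,255]]

```text
clock: 36.05
tcp_pos: [0.5647, 0.1967, 0.0561]
orientation: [0.008, -0.0, 1.0, 0.005]
wrist_force: [-0.3, -0.9, 5.9]
finger_gap: 0.0222
grip_force: 49.1
```

Request:
jog_arm:
  increments:
    - [[0,0,-0.06,0,0,0,255],[0,0,-0.12,0,0,0,255],[0,0,-0.16,0,0,0,255],[0,0,-0.16,0,0,0,255],[0,0,-0.16,0,0,0,255],[0,0,-0.16,0,0,0,255],[0,0,-0.16,0,0,0,255],[0.02,-0.08,-0.16,0,0,0,255],[0.02,-0.14,-0.16,0,0,0,255],[0.022,-0.17,0,0,0,0,255],[0.022,-0.17,0,0,0,0,255],[0.022,-0.17,0,0,0,0,255],[0.022,-0.17,0,0,0,0,255],[0.022,-0.17,0,0,0,0,255],[0.022,-0.17,0,0,0,0,255],[0.022,-0.17,0,0,0,0,255],[0.022,-0.17,0,0,0,0,255],[0.022,-0.12,0,0,0,0,255],[0.02,-0.07,0,0,0,0,255],[0,0,0,0,0,0,255]]

```text
clock: 38.05
tcp_pos: [0.495, -0.2494, 0.3707]
orientation: [0.006, 0.001, 1.0, 0.005]
wrist_force: [0.2, -0.3, -1.7]
finger_gap: 0.0224
grip_force: 49.3
```

Request:
jog_arm:
  increments:
    - [[0,0,0.08,0,0,0,255],[0,0,0.14,0,0,0,255],[0,0,0.16,0,0,0,255],[0,0,0.14,0,0,0,255],[0,0,0.08,0,0,0,255],[0,0,0,0,0,0,255],[0,0,0,0,0,0,255],[0,0,0,0,0,0,255]]

```text
clock: 38.85
tcp_pos: [0.4987, -0.2457, 0.2235]
orientation: [0.008, -0.001, 1.0, 0.005]
wrist_force: [0.4, -0.7, -1.1]
finger_gap: 0.0226
grip_force: 49.3
```

```bash
python3 - <<'E'
from h import *
c,st=shoot("wrist","w10"); print(st["tcp_pos"].round(4),st["orientation"].round(4))
for i in (1,2,3,4):
  for d in spotter.landmark_of(f"foot{i}_center","wrist"): print(i,d["conf"],d["uv"],onz(c,d["uv"],.063,st))
E
```

```text
[ 0.4987 -0.2457  0.2235] [ 7.6e-03 -8.0e-04  1.0e+00  4.5e-03]
2 0.58 [391.4, 285.6] [ 0.57249569 -0.17571787  0.063     ]
3 0.96 [316.1, 290.6] [ 0.57670018 -0.24536532  0.063     ]
```

View pics/w10.png

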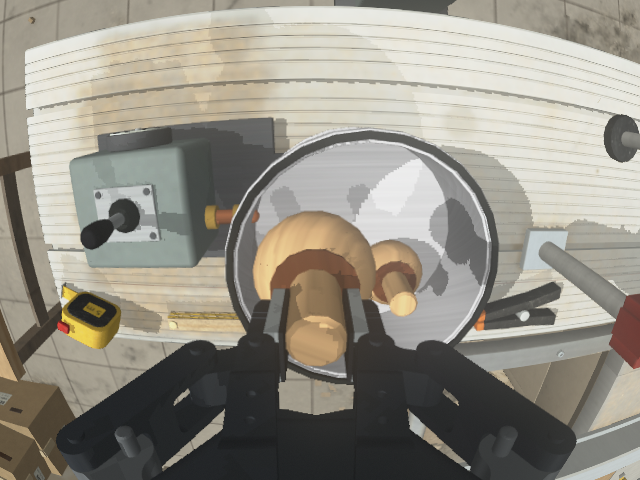

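Foot 2 is upright at (398,275) and foot 1 is hidden behind the held foot. Lowering foot 3.

Request:
jog_arm:
  increments:
    - [[0.004,-0.008,0.08,0,0,0,255],[0,0,0.1,0,0,0,255],[0,0,0.1,0,0,0,255],[0,0,0.1,0,0,0,255],[0,0,0.06,0,0,0,255],[0,0,0.04,0,0,0,255],[0,0,0.03,0,0,0,255],[0,0,0.02,0,0,0,255],[0,0,0.02,0,0,0,255],[0,0,0.01,0,0,0,255],[0,0,0.008,0,0,0,255],[0,0,0.008,0,0,0,255],[0,0,0.006,0,0,0,255],[0,0,0,0,0,0,255],[0,0,0,0,0,0,255]]

```text
clock: 40.6
tcp_pos: [0.4986, -0.2461, 0.0762]
orientation: [0.007, -0.001, 1.0, 0.005]
wrist_force: [0.2, 0.5, -1.8]
finger_gap: 0.0226
grip_force: 49.2
```

Request:
jog_arm:
  increments:
    - [[0,0,0.004,0,0,0,255],[0,0,0.004,0,0,0,255],[0,0,0,0,0,0,255],[0,0,0,0,0,0,255]]

```text
clock: 41.0
tcp_pos: [0.4989, -0.2462, 0.076]
orientation: [0.007, -0.001, 1.0, 0.005]
wrist_force: [-4.2, 1.2, 11.4]
finger_gap: 0.0228
grip_force: 50.4
```

Request:
jog_arm:
  increments:
    - [[0,0,0,0,0,0,110],[0,0,0,0,0,0,110],[0,0,0,0,0,0,110],[0,0,0,0,0,0,110],[0,0,0,0,0,0,110],[0,0,-0.08,0,0,0,110],[0,0,-0.14,0,0,0,110],[0,0,-0.16,0,0,0,110],[0,0,-0.16,0,0,0,110],[0,0,-0.16,0,0,0,110],[0,0,-0.16,0,0,0,110],[0,0,-0.16,0,0,0,110],[0,0.08,-0.16,0,0,0,110],[0,0.14,0,0,0,0,60],[0,0.17,0,0,0,0,60],[0,0.17,0,0,0,0,60],[0,0.17,0,0,0,0,60],[0,0.17,0,0,0,0,60],[0,0.17,0,0,0,0,60],[0,0.17,0,0,0,0,60]]

```text
clock: 43.0
tcp_pos: [0.4942, 0.0625, 0.3724]
orientation: [0.007, -0.0, 1.0, 0.005]
wrist_force: [1.5, 0.2, 0.3]
finger_gap: 0.0652
grip_force: 0.0
```

Request:
jog_arm:
  increments:
    - [[0,0.17,0,0,0,0,60],[0,0.17,0,0,0,0,60],[-0.02,0.17,0.08,0,0,0,60],[-0.04,0.16,0.14,0,0,0,60],[-0.04,0.08,0.16,0,0,0,60],[0,0,0.1,0,0,0,60],[0,0,0,0,0,0,60],[0,0,0,0,0,0,60]]

```text
clock: 43.8
tcp_pos: [0.5197, 0.2465, 0.2576]
orientation: [0.006, -0.001, 1.0, 0.005]
wrist_force: [0.8, 0.3, -0.0]
finger_gap: 0.0652
grip_force: 0.0
```

```bash
python3 - <<'E'
from h import *
c,st=shoot("wrist","w11"); print(st["tcp_pos"].round(4),st["finger_gap"],st["orientation"].round(4))
tenons(c,st); print(lm("lid_knob","wrist",c,.047,st))
E
```

```text
[0.5197 0.2465 0.2576] 0.065231478210418 [ 6.0e-03 -5.0e-04  1.0e+00  5.1e-03]
(4, 0.93, [372.0, 269.0], [0.6008, 0.3067])
[([475.5, 167.9], 0.89, [0.4888, 0.4098, 0.047])]
```

The lid has been knocked about 45 mm, to (0.489,0.410), but it's clear of foot 4. Taking foot 4.

Request:
jog_arm:
  increments:
    - [[-0.15,0.11,0.06,0,0,0,60],[-0.158,0.116,0.1,0,0,0,60],[0,0,0.14,0,0,0,60],[0,0,0.14,0,0,0,60],[0,0,0.14,0,0,0,60],[0,0,0.12,0,0,0,60],[0,0,0.08,0,0,0,60],[0,0,0.03,0,0,0,60],[0,0,0,0,0,0,60],[0,0,0,0,0,0,255],[0,0,0,0,0,0,255],[0,0,0,0,0,0,255],[0,0,0,0,0,0,255],[0,0,0,0,0,0,255],[0,0,0,0,0,0,255],[0,0,0,0,0,0,255]]

```text
clock: 45.7
tcp_pos: [0.597, 0.3031, 0.0602]
orientation: [0.008, -0.001, 1.0, 0.006]
wrist_force: [0.5, 0.2, 5.8]
finger_gap: 0.0226
grip_force: 49.0
```

Request:
jog_arm:
  increments:
    - [[0,0,-0.06,0,0,0,255],[0,0,-0.12,0,0,0,255],[0,0,-0.16,0,0,0,255],[0,0,-0.16,0,0,0,255],[0,0,-0.16,0,0,0,255],[0,0,-0.16,0,0,0,255],[0.02,-0.08,-0.16,0,0,0,255],[0.03,-0.14,-0.16,0,0,0,255],[0.03,-0.17,-0.12,0,0,0,255],[0.03,-0.17,0,0,0,0,255],[0.03,-0.17,0,0,0,0,255],[0.03,-0.17,0,0,0,0,255],[0.03,-0.17,0,0,0,0,255],[0.03,-0.17,0,0,0,0,255],[0.03,-0.17,0,0,0,0,255],[0.03,-0.17,0,0,0,0,255],[0.03,-0.17,0,0,0,0,255],[0.03,-0.1,0,0,0,0,255],[0.03,-0.05,0,0,0,0,255],[0,0,0,0,0,0,255]]

```text
clock: 47.7
tcp_pos: [0.4973, -0.1723, 0.3628]
orientation: [0.006, 0.001, 1.0, 0.006]
wrist_force: [0.0, 0.1, -0.8]
finger_gap: 0.0227
grip_force: 49.0
```

Request:
jog_arm:
  increments:
    - [[0,0,0.08,0,0,0,255],[0,0,0.14,0,0,0,255],[0,0,0.16,0,0,0,255],[0,0,0.14,0,0,0,255],[0,0,0.08,0,0,0,255],[0,0,0,0,0,0,255],[0,0,0,0,0,0,255],[0,0,0,0,0,0,255]]

```text
clock: 48.5
tcp_pos: [0.5013, -0.1695, 0.215]
orientation: [0.008, -0.001, 1.0, 0.005]
wrist_force: [-0.4, 0.6, -0.4]
finger_gap: 0.0223
grip_force: 49.1
```

```bash
python3 - <<'E'
from h import *
c,st=shoot("wrist","w12"); print(st["tcp_pos"].round(4),st["orientation"].round(4))
for i in (1,2,3,4):
  for d in spotter.landmark_of(f"foot{i}_center","wrist"): print(i,d["conf"],d["uv"],onz(c,d["uv"],.063,st))
E
```

```text
[ 0.5013 -0.1695  0.215 ] [ 0.0077 -0.001   1.      0.0047]
1 0.6 [231.2, 286.3] [ 0.57129468 -0.24550848  0.063     ]
2 0.43 [462.9, 310.6] [ 0.60086916 -0.02596859  0.063     ]
3 0.59 [222.0, 203.8] [ 0.49495989 -0.24739328  0.063     ]
4 0.67 [315.2, 293.7] [ 0.57805897 -0.16995154  0.063     ]
```

View pics/w12.png

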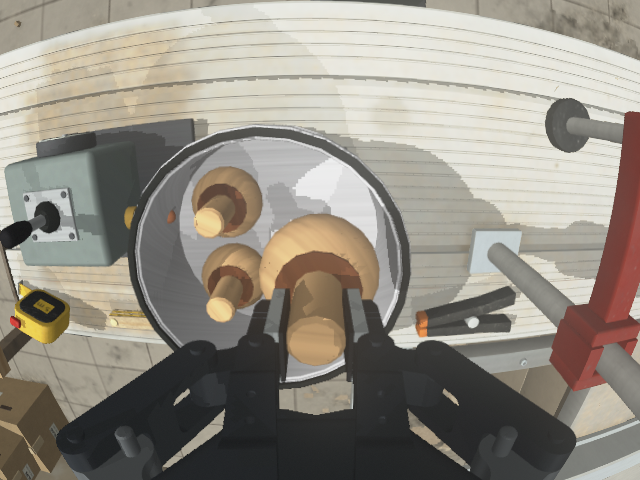

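Feet 1 and 3 are upright at (230,285) and (222,205), and slot 4 is clear. Lowering foot 4.

Request:
jog_arm:
  increments:
    - [[0.016,-0.014,0.08,0,0,0,255],[0,0,0.1,0,0,0,255],[0,0,0.1,0,0,0,255],[0,0,0.08,0,0,0,255],[0,0,0.06,0,0,0,255],[0,0,0.04,0,0,0,255],[0,0,0.03,0,0,0,255],[0,0,0.02,0,0,0,255],[0,0,0.01,0,0,0,255],[0,0,0.008,0,0,0,255],[0,0,0.006,0,0,0,255],[0,0,0,0,0,0,255],[0,0,0,0,0,0,255]]

```text
clock: 50.05
tcp_pos: [0.4984, -0.1719, 0.0802]
orientation: [0.007, -0.001, 1.0, 0.005]
wrist_force: [-0.1, 0.1, 0.9]
finger_gap: 0.0223
grip_force: 49.2
```

Request:
jog_arm:
  increments:
    - [[0,0,0.003,0,0,0,255],[0,0,0,0,0,0,255],[0,0,0,0,0,0,255]]

```text
clock: 50.35
tcp_pos: [0.4987, -0.1719, 0.0801]
orientation: [0.007, -0.001, 1.0, 0.005]
wrist_force: [-0.9, 2.8, 7.0]
finger_gap: 0.0222
grip_force: 49.7
```

Request:
jog_arm:
  increments:
    - [[0,0,0,0,0,0,110],[0,0,0,0,0,0,110],[0,0,0,0,0,0,110],[0,0,0,0,0,0,110],[0,0,0,0,0,0,110],[0,0,-0.08,0,0,0,110],[0,0,-0.14,0,0,0,110],[0,0,-0.16,0,0,0,110],[0,0,-0.16,0,0,0,110],[0,0,-0.16,0,0,0,110],[0,0,-0.16,0,0,0,110],[0,0,-0.16,0,0,0,110],[0,0,-0.16,0,0,0,60],[0,0,0,0,0,0,0]]

```text
clock: 51.75
tcp_pos: [0.4957, -0.1757, 0.3797]
orientation: [0.011, -0.001, 1.0, 0.003]
wrist_force: [1.0, -0.3, -0.4]
finger_gap: 0.0758
grip_force: 0.0
```

```bash
python3 - <<'E'
from h import *
c,st=shoot("wrist","w13"); print(st["tcp_pos"].round(4),st["orientation"].round(4))
for i in (1,2,3,4):
  for d in spotter.landmark_of(f"foot{i}_center","wrist"): print(i,d["conf"],d["uv"],onz(c,d["uv"],.063,st))
E
```

```text
[ 0.4957 -0.1757  0.3797] [ 1.060e-02 -5.000e-04  9.999e-01  3.000e-03]
1 0.72 [318.7, 178.7] [ 0.50192833 -0.17173044  0.063     ]
1 0.59 [262.0, 232.1] [ 0.57251708 -0.24586851  0.063     ]
2 0.57 [316.2, 231.2] [ 0.57136964 -0.17477254  0.063     ]
3 0.8 [258.2, 174.8] [ 0.4963414  -0.24763834  0.063     ]
```

View pics/w13.png

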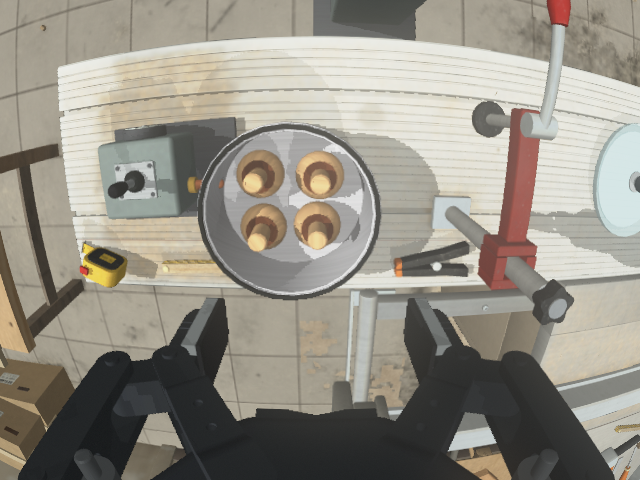

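All four feet stand in the pot, at (258,175), (320,175), (263,230) and (316,228). Next I'll refit the rim from this view and move to the lid.

```bash
cat >> h.py <<'E'
def project(c,st,P):
    M=np.array(c["mount"]); Rt=rot(st["orientation"]).as_matrix()
    q=(rot(st["orientation"]).inv().apply(P-st["tcp_pos"])-M[:3,3])@M[:3,:3]
    n=np.hypot(q[:,0],q[:,1]); th=np.arctan2(n,q[:,2])
    return np.c_[q[:,0]/n*th*c["fx"]+c["cx"],q[:,1]/n*th*c["fy"]+c["cy"]]
def circle(c,st,x0,y0,z,r,a0=0,a1=360,w=.02):
    "best centre of a horizontal circle by mean image gradient on its outline"
    g=cv2.cvtColor(c["pixels"],cv2.COLOR_RGB2GRAY)
    G=cv2.GaussianBlur(np.minimum(cv2.magnitude(cv2.Sobel(g,5,1,0),cv2.Sobel(g,5,0,1)),250),(0,0),1.2)
    t=np.deg2rad(np.arange(a0,a1,3)); C=np.c_[r*np.cos(t),r*np.sin(t),0*t]
    def s(x,y):
        p=np.float32(project(c,st,C+[x,y,z])); return cv2.remap(G,p[None,:,0].copy(),p[None,:,1].copy(),1).mean()
    return max((round(float(s(x,y)),1),round(x,4),round(y,4)) for x in np.arange(x0-w,x0+w,.001) for y in np.arange(y0-w,y0+w,.001))
E
python3 - <<'E'
from h import *
c,st=shoot("wrist"); print(st["tcp_pos"].round(4))
print(circle(c,st,.537,-.209,.12,.108),circle(c,st,.537,-.209,.12,.096))
E
```

```text
[ 0.4937 -0.1746  0.3723]
(105.7, np.float64(0.533), np.float64(-0.209)) (149.9, np.float64(0.533), np.float64(-0.207))
```

Request:
jog_arm:
  increments:
    - [[0,0.08,0,0,0,0,0],[0,0.14,0,0,0,0,0],[0,0.16,0,0,0,0,0],[0,0.16,0,0,0,0,0],[0,0.16,0,0,0,0,0],[0,0.16,0,0,0,0,0],[0,0.16,0,0,0,0,0],[0,0.16,0,0,0,0,0],[0,0.16,0,0,0,0,0],[0,0.16,0,0,0,0,0],[0,0.16,0,0,0,0,0],[0,0.16,0,0,0,0,0],[0,0.16,0.06,0,0,0,0],[0,0.16,0.12,0,0,0,0],[0,0.12,0.15,0,0,0,0],[0,0.06,0.15,0,0,0,0],[0,0,0.15,0,0,0,0],[0,0,0.08,0,0,0,0],[0,0,0,0,0,0,0],[0,0,0,0,0,0,0]]

```text
clock: 54.05
tcp_pos: [0.4954, 0.4067, 0.202]
orientation: [0.006, -0.001, 1.0, 0.005]
wrist_force: [0.9, -0.1, 1.2]
finger_gap: 0.0853
grip_force: 0.0
```

```bash
python3 - <<'E'
from h import *
c,st=shoot("wrist","w14"); print(st["tcp_pos"].round(4),st["orientation"].round(4))
print(lm("lid_knob","wrist",c,.047,st))
print(circle(c,st,.489,.41,.020,.108,w=.015))
# dark knob blob
g=cv2.cvtColor(c["pixels"],cv2.COLOR_RGB2GRAY); n,l,s,ce=cv2.connectedComponentsWithStats((g<110).astype(np.uint8))
for i in range(1,n):
    if 500<s[i,4]<6000: print(s[i],ce[i].round(1),onz(c,ce[i],.047,st).round(4),onz(c,ce[i],.063,st).round(4))
E
```

```text
[0.4954 0.4067 0.202 ] [ 5.7e-03 -5.0e-04  1.0e+00  4.8e-03]
[([319.4, 201.7], 0.93, [0.488, 0.4097, 0.047])]
(52.1, np.float64(0.49), np.float64(0.409))
[  64    0  177   37 2019] [154.3   7.5] [0.3175 0.2728 0.047 ] [0.3227 0.2799 0.063 ]
[ 379    0  261   97 5792] [559.  23.] [0.313  0.6285 0.047 ] [0.3185 0.6163 0.063 ]
[ 480   64   67  138 1789] [513.  131.4] [0.4218 0.5787 0.047 ] [0.4214 0.5692 0.063 ]
[ 536   79   54   67 2024] [563.1 110.5] [0.3962 0.6345 0.047 ] [0.3972 0.622  0.063 ]
[618 130  22  65 812] [631.9 164.1] [0.4379 0.7445 0.047 ] [0.4366 0.7261 0.063 ]
[ 301  182   40   43 1349] [320.4 203.3] [0.4893 0.4105 0.047 ] [0.4852 0.4101 0.063 ]
[  0 234 232  44 654] [ 82.1 257.6] [0.5403 0.174  0.047 ] [0.5335 0.1864 0.063 ]
[   0  285   60   51 1733] [ 26.9 312.4] [0.6139 0.0629 0.047 ] [0.6032 0.0813 0.063 ]
```

View pics/w14.png

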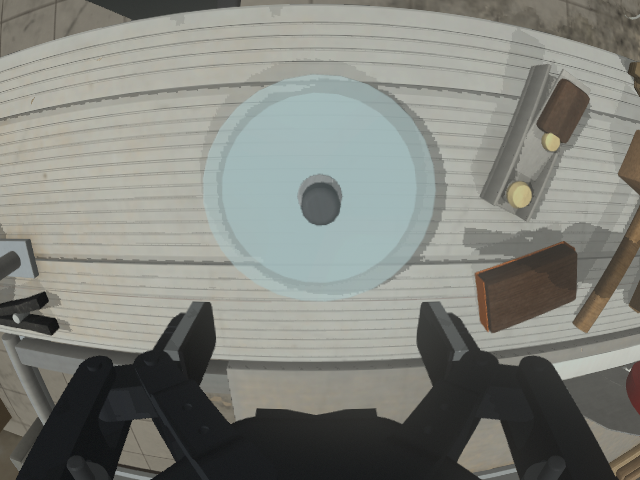

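The lid lies flat with its knob at (320,203), giving (0.489,0.410). Gripping it.

Request:
jog_arm:
  increments:
    - [[0.03,0.006,0.06,0,0,0,0],[0,0,0.12,0,0,0,0],[0,0,0.14,0,0,0,0],[0,0,0.12,0,0,0,0],[0,0,0.1,0,0,0,0],[0,0,0.08,0,0,0,0],[0,0,0.03,0,0,0,0],[0,0,0,0,0,0,0],[0,0,0,0,0,0,255],[0,0,0,0,0,0,255],[0,0,0,0,0,0,255],[0,0,0,0,0,0,255],[0,0,0,0,0,0,255],[0,0,0,0,0,0,255],[0,0,0,0,0,0,255],[0,0,0,0,0,0,255]]
  force: 60

```text
clock: 55.75
tcp_pos: [0.4912, 0.4109, 0.0414]
orientation: [0.007, -0.001, 1.0, 0.006]
wrist_force: [-0.0, 0.6, 5.5]
finger_gap: 0.0295
grip_force: 59.4
```

```bash
python3 - <<'E'
from h import *
c,st=shoot("wrist","w15"); print(st["tcp_pos"].round(4),st["orientation"].round(4))
a=cv2.imread("pics/w3.png",0); b=cv2.imread("pics/w15.png",0)
# knob in the grip: template from first grip
t=a[255:385,270:370]
r=cv2.matchTemplate(b[225:420,240:400],t,cv2.TM_CCOEFF_NORMED); _,v,_,p=cv2.minMaxLoc(r); print("shift px",p[0]-30,p[1]-30,v)
cv2.imwrite("pics/cmp.png",np.hstack([a[160:440,190:450],b[160:440,190:450]]))
E
```

```text
[0.4912 0.4109 0.0414] [ 7.5e-03 -6.0e-04  1.0e+00  6.1e-03]
shift px 0 -2 0.9559957385063171
```

View pics/cmp.png

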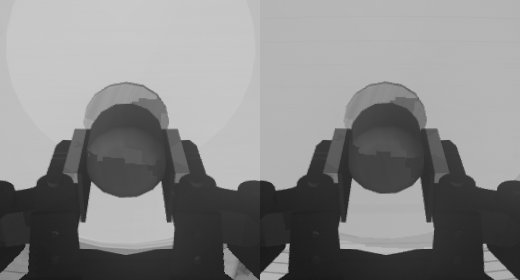

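The two grips match to within about 1 mm. Lifting the lid and carrying it back over the clamp.

Request:
jog_arm:
  increments:
    - [[0,0,-0.04,0,0,0,255],[0,0,-0.08,0,0,0,255],[0,0,-0.12,0,0,0,255],[0,0,-0.14,0,0,0,255],[0,0,-0.14,0,0,0,255],[0,0,-0.14,0,0,0,255],[0,0,-0.14,0,0,0,255],[0,0,-0.14,0,0,0,255],[0,0,-0.14,0,0,0,255],[0,0,-0.14,0,0,0,255],[0,0,-0.14,0,0,0,255],[0,0,-0.12,0,0,0,255],[0,0,-0.06,0,0,0,255],[0,0,0,0,0,0,255]]

```text
clock: 57.2
tcp_pos: [0.4857, 0.4062, 0.4272]
orientation: [0.008, -0.001, 1.0, 0.006]
wrist_force: [0.8, 0.3, -3.4]
finger_gap: 0.0298
grip_force: 60.0
```

Request:
jog_arm:
  increments:
    - [[-0.01,-0.06,0,0,0,0,255],[-0.01,-0.12,0,0,0,0,255],[-0.01,-0.15,0,0,0,0,255],[-0.01,-0.15,0,0,0,0,255],[-0.01,-0.15,0,0,0,0,255],[-0.01,-0.15,0,0,0,0,255],[-0.01,-0.15,0,0,0,0,255],[-0.01,-0.15,0,0,0,0,255],[-0.01,-0.15,0,0,0,0,255],[-0.01,-0.15,0,0,0,0,255],[-0.01,-0.15,0,0,0,0,255],[-0.01,-0.15,0,0,0,0,255],[-0.01,-0.15,0,0,0,0,255],[-0.01,-0.15,0,0,0,0,255],[-0.01,-0.15,0,0,0,0,255],[-0.01,-0.15,0,0,0,0,255],[-0.01,-0.14,0,0,0,0,255],[-0.01,-0.08,0,0,0,0,255],[0,0,0,0,0,0,255],[0,0,0,0,0,0,255]]

```text
clock: 59.2
tcp_pos: [0.5306, -0.2189, 0.4171]
orientation: [0.005, 0.0, 1.0, 0.006]
wrist_force: [-0.3, 1.3, -3.8]
finger_gap: 0.0296
grip_force: 60.3
```

Request:
jog_arm:
  increments:
    - [[-0.008,0.014,0.08,0,0,0,255],[-0.008,0.014,0.14,0,0,0,255],[0,0,0.14,0,0,0,255],[0,0,0.14,0,0,0,255],[0,0,0.14,0,0,0,255],[0,0,0.14,0,0,0,255],[0,0,0.08,0,0,0,255],[0,0,0.04,0,0,0,255],[0,0,0,0,0,0,255],[0,0,0,0,0,0,255],[0,0,0,0,0,0,255]]

```text
clock: 60.3
tcp_pos: [0.539, -0.2097, 0.1958]
orientation: [0.008, -0.001, 1.0, 0.005]
wrist_force: [-0.4, -0.5, -3.5]
finger_gap: 0.0299
grip_force: 60.3
```

Request:
jog_arm:
  increments:
    - [[0.002,0.002,0.06,0,0,0,255],[0,0,0.05,0,0,0,255],[0,0,0.02,0,0,0,255],[0,0,0.012,0,0,0,255],[0,0,0.008,0,0,0,255],[0,0,0.008,0,0,0,255],[0,0,0,0,0,0,255],[0,0,0,0,0,0,255]]

```text
clock: 61.1
tcp_pos: [0.5382, -0.2086, 0.1548]
orientation: [0.007, -0.0, 1.0, 0.005]
wrist_force: [-0.3, 0.1, -3.5]
finger_gap: 0.0298
grip_force: 60.3
```

Plug is inside the mouth with no contact; lower the last bit and release.

Request:
jog_arm:
  increments:
    - [[0,0,0.004,0,0,0,255],[0,0,0.004,0,0,0,255],[0,0,0.002,0,0,0,255],[0,0,0,0,0,0,255],[0,0,0,0,0,0,255]]

```text
clock: 61.6
tcp_pos: [0.5383, -0.2086, 0.1534]
orientation: [0.007, -0.001, 1.0, 0.005]
wrist_force: [-3.2, 1.3, 5.3]
finger_gap: 0.0293
grip_force: 61.2
```

Request:
jog_arm:
  increments:
    - [[0,0,0,0,0,0,0],[0,0,0,0,0,0,0],[0,0,0,0,0,0,0],[0,0,0,0,0,0,0],[0,0,0,0,0,0,0],[0,0,0,0,0,0,0],[0,0,-0.08,0,0,0,0],[0,0,-0.12,0,0,0,0],[0,0,-0.14,0,0,0,0],[0,0,-0.14,0,0,0,0],[0,0,-0.12,0,0,0,0],[0,0,0,0,0,0,0],[0,0,0,0,0,0,0]]

```text
clock: 62.9
tcp_pos: [0.5366, -0.2103, 0.3025]
orientation: [0.007, -0.001, 1.0, 0.005]
wrist_force: [-0.4, -1.1, -0.3]
finger_gap: 0.0853
grip_force: 0.0
```

```bash
python3 - <<'E'
from h import *
c,st=shoot("wrist","w16"); print(st["tcp_pos"].round(4),st["orientation"].round(4))
print(lm("lid_knob","wrist",c,.159,st),lm("toggle_tip","wrist",c,.162,st))
print(circle(c,st,.537,-.209,.132,.108,w=.012))
E
```

```text
[ 0.5366 -0.2103  0.3025] [ 7.2e-03 -5.0e-04  1.0e+00  4.8e-03]
[([314.8, 214.0], 0.8, [0.5368, -0.2111, 0.159])] [([96.3, 166.8], 0.69, [0.4913, -0.3983, 0.162])]
(75.3, np.float64(0.537), np.float64(-0.21))
```

View pics/w16.png

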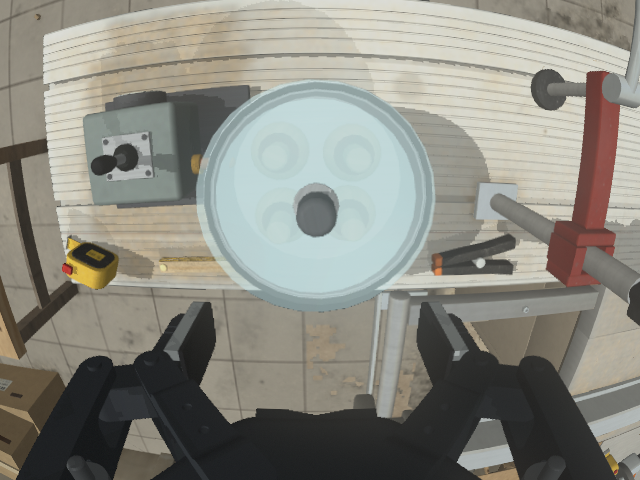

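The lid sits concentric on the rim, with the knob at (316,213) and all four feet visible through it. The toggle is at (105,162). I'll close the fingers and come in behind the toggle.

Request:
jog_arm:
  increments:
    - [[0.02,-0.1,0,0,0,0,255],[0.03,-0.15,0,0,0,0,255],[0.03,-0.16,0,0,0,0,255],[0.03,-0.16,0,0,0,0,255],[0.03,-0.16,0,0,0,0,255],[0.03,-0.15,0,0,0,0,255],[0.01,-0.1,0,0,0,0,255],[0,0,0,0,0,0,255],[0,0,0,0,0,0,255],[0,0,0,0,0,0,255]]

```text
clock: 64.05
tcp_pos: [0.4915, -0.454, 0.2982]
orientation: [0.006, -0.001, 1.0, 0.006]
wrist_force: [-0.2, 0.1, 0.3]
finger_gap: 0.0002
grip_force: 0.0
```

```bash
python3 - <<'E'
from h import *
c,st=shoot("wrist","w17"); print(st["tcp_pos"].round(4),st["orientation"].round(4),st["finger_gap"],st["joint_pos"].round(2))
print(lm("toggle_tip","wrist",c,.162,st))
E
```

```text
[ 0.4915 -0.454   0.2982] [ 6.e-03 -9.e-04  1.e+00  6.e-03] 0.00024611743294634237 [-0.87  0.51  0.51  1.57  0.02 -0.88]
[([386.9, 217.2], 0.66, [0.4918, -0.3976, 0.162])]
```

View pics/w17.png

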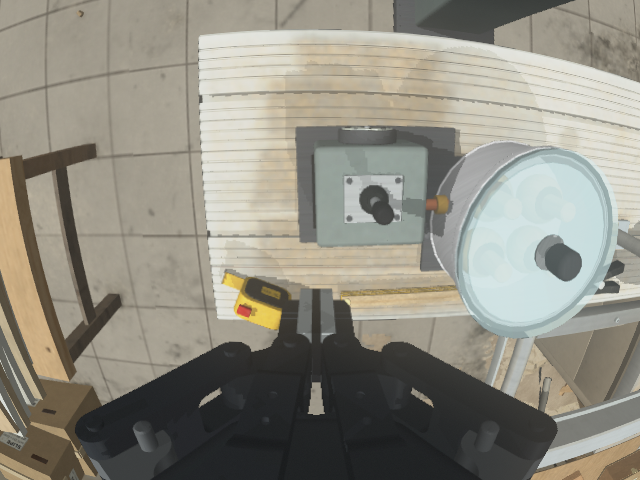

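The toggle stands upright at (384,212) and the closed fingers are at (318,310), on its far side. I've now viewed 16 pictures, which is over the limit of 14, so I'll look at no more and use numbers only.

Request:
jog_arm:
  increments:
    - [[0.008,0,0.08,0,0,0,255],[0,0,0.13,0,0,0,255],[0,0,0.14,0,0,0,255],[0,0,0.12,0,0,0,255],[0,0,0.08,0,0,0,255],[0,0.02,0.04,0,0,0,255],[0,0.04,0,0,0,0,255],[0,0,0,0,0,0,255],[0,0,0,0,0,0,255]]

```text
clock: 65.05
tcp_pos: [0.4923, -0.4386, 0.1536]
orientation: [0.007, -0.001, 1.0, 0.004]
wrist_force: [0.5, 0.1, 0.3]
finger_gap: 0.0003
grip_force: 0.0
```

Request:
jog_arm:
  increments:
    - [[0,0.02,0.02,0,0,0,255],[0,0.02,0,0,0,0,255],[0,0.02,0,0,0,0,255],[0,0.02,0,0,0,0,255],[0,0.01,0,0,0,0,255],[0,0,0,0,0,0,255],[0,0,0,0,0,0,255]]

```text
clock: 65.75
tcp_pos: [0.4914, -0.4161, 0.1469]
orientation: [0.007, -0.001, 1.0, 0.005]
wrist_force: [-0.5, -1.0, 1.2]
finger_gap: 0.0003
grip_force: 0.3
```

```bash
python3 - <<'E'
from h import *
f=[];
for _ in range(3):
    c,st=shoot("wrist","w18"); f.append(st["wrist_force"])
print(np.mean(f,0).round(2),st["tcp_pos"].round(4)); print(lm("toggle_tip","wrist",c,.16,st)); print(lm("lid_knob","wrist",c,.159,st))
E
```

```text
[-0.08 -0.26  0.56] [ 0.4914 -0.4163  0.1468]
[([368.5, 322.7], 0.83, [0.4928, -0.3962, 0.16])]
[]
```

Request:
jog_arm:
  increments:
    - [[0,0.02,0,0,0,0,255],[0,0.016,0,0,0,0,255],[0,0,0,0,0,0,255],[0,0,0,0,0,0,255]]

```text
clock: 66.4
tcp_pos: [0.4913, -0.4069, 0.1468]
orientation: [0.006, -0.001, 1.0, 0.005]
wrist_force: [-0.9, -1.6, -0.4]
finger_gap: -0.0
grip_force: 0.8
```

```bash
python3 - <<'E'
from h import *
f=[];
for _ in range(3):
    c,st=shoot("wrist","w19"); f.append(st["wrist_force"])
print(np.mean(f,0).round(2),st["tcp_pos"].round(4),st["grip_force"]); print(lm("toggle_tip","wrist",c,.16,st))
c=cams.read_camera("scene"); print(lm("toggle_tip","scene",c,.16))
E
```

```text
[-0.93 -1.87 -0.09] [ 0.4913 -0.407   0.1468] 0.8497704639921722
[([371.6, 317.9], 0.82, [0.4904, -0.3858, 0.16])]
[([148.2, 228.0], 0.52, [0.4978, -0.3856, 0.16])]
```

Request:
jog_arm:
  increments:
    - [[0,0.014,0,0,0,0,255],[0,0.014,0,0,0,0,255],[0,0,0,0,0,0,255],[0,0,0,0,0,0,255]]

```text
clock: 67.1
tcp_pos: [0.4914, -0.4, 0.1469]
orientation: [0.006, -0.001, 1.0, 0.005]
wrist_force: [0.0, -2.7, -0.6]
finger_gap: 0.0001
grip_force: 1.2
```

```bash
python3 - <<'E'
from h import *
f=[];
for _ in range(2):
    c,st=shoot("wrist","w20"); f.append(st["wrist_force"])
print(np.mean(f,0).round(2),st["tcp_pos"].round(4),st["grip_force"]); print(lm("toggle_tip","wrist",c,.158,st))
E
```

```text
[-0.48 -2.27 -0.85] [ 0.4914 -0.4     0.1469] 1.2337251634744462
[([367.4, 317.2], 0.74, [0.4913, -0.3802, 0.158])]
```

Request:
jog_arm:
  increments:
    - [[0,0.008,0,0,0,0,255],[0,0.008,0,0,0,0,255],[0,0,0,0,0,0,255],[0,0,0,0,0,0,255]]

```text
clock: 67.65
tcp_pos: [0.4915, -0.396, 0.1471]
orientation: [0.007, -0.001, 1.0, 0.005]
wrist_force: [-0.6, -3.3, -0.4]
finger_gap: -0.0005
grip_force: 1.5
```

```bash
python3 - <<'E'
from h import *
f=[];
for _ in range(3):
    c,st=shoot("wrist","w21"); f.append(st["wrist_force"]); print(lm("toggle_tip","wrist",c,.157,st))
print(np.mean(f,0).round(2),st["tcp_pos"].round(4),st["grip_force"])
c=cams.read_camera("scene"); print(lm("toggle_tip","scene",c,.157))
E
```

```text
[([367.8, 314.2], 0.62, [0.4906, -0.3759, 0.157])]
[([370.0, 316.2], 0.93, [0.4917, -0.375, 0.157]), ([617.2, 358.0], 0.22, [0.537, -0.2112, 0.157])]
[([368.4, 313.2], 0.61, [0.4901, -0.3758, 0.157])]
[ 0.17 -3.02 -0.27] [ 0.4914 -0.396   0.147 ] 1.509514853132714
[([151.9, 225.0], 0.5, [0.4854, -0.378, 0.157])]
```

Request:
jog_arm:
  increments:
    - [[0,0.006,0,0,0,0,255],[0,0.006,0,0,0,0,255],[0,0,0,0,0,0,255],[0,0,0,0,0,0,255]]

```text
clock: 68.45
tcp_pos: [0.4914, -0.3944, 0.1473]
orientation: [0.007, -0.0, 1.0, 0.004]
wrist_force: [-0.1, -7.1, -1.8]
finger_gap: 0.0
grip_force: 3.0
```

```bash
python3 - <<'E'
from h import *
f=[];
for _ in range(3):
    c,st=shoot("wrist"); f.append(st["wrist_force"]); print(lm("toggle_tip","wrist",c,.157,st)[:1])
print(np.mean(f,0).round(2),st["tcp_pos"].round(4),st["grip_force"])
E
```

```text
[([367.1, 314.7], 0.67, [0.491, -0.3745, 0.157])]
[([369.2, 312.4], 0.74, [0.4899, -0.3738, 0.157])]
[([366.5, 313.0], 0.64, [0.4902, -0.3749, 0.157])]
[-0.74 -7.41 -1.05] [ 0.4915 -0.3944  0.1473] 3.0211261300428305
```

The force jump means the lever is on its stop. I'll hold it, then back away smoothly and lift clear.

Request:
jog_arm:
  increments:
    - [[0,-0.004,0,0,0,0,255],[0,0,0,0,0,0,255],[0,0,0,0,0,0,255],[0,0,0,0,0,0,255],[0,0,0,0,0,0,255],[0,0,0,0,0,0,255],[0,0,0,0,0,0,255],[0,0,0,0,0,0,255],[0,0,0,0,0,0,255],[0,0,0,0,0,0,255],[0,0,0,0,0,0,255],[0,0,0,0,0,0,255],[0,0,0,0,0,0,255],[0,0,0,0,0,0,255],[0,0,0,0,0,0,255],[0,0,0,0,0,0,255],[0,0,0,0,0,0,255]]

```text
clock: 70.45
tcp_pos: [0.4914, -0.3945, 0.1472]
orientation: [0.007, -0.0, 1.0, 0.005]
wrist_force: [-0.7, -5.7, -0.1]
finger_gap: -0.0002
grip_force: 2.5
```

Request:
jog_arm:
  increments:
    - [[0,-0.02,0,0,0,0,255],[0,-0.02,0,0,0,0,255],[0,-0.02,0,0,0,0,255],[0,-0.03,0,0,0,0,255],[0,-0.05,0,0,0,0,255],[0,-0.06,0,0,0,0,255],[0,-0.06,0,0,0,0,255],[0,0,-0.06,0,0,0,255],[0,0,-0.12,0,0,0,255],[0,0,-0.14,0,0,0,255],[0,0,-0.14,0,0,0,255],[0,0,-0.1,0,0,0,255],[0,0,0,0,0,0,255],[0,0,0,0,0,0,255]]

```text
clock: 71.85
tcp_pos: [0.4896, -0.461, 0.286]
orientation: [0.007, -0.0, 1.0, 0.005]
wrist_force: [-0.7, -0.2, -0.5]
finger_gap: -0.0001
grip_force: 0.0
```

```bash
python3 - <<'E'
from h import *
c,st=shoot("wrist"); print(st["tcp_pos"].round(4),st["clock"])
print(lm("toggle_tip","wrist",c,.162,st)[:1],lm("lid_knob","wrist",c,.159,st)[:1])
c,st=shoot("scene"); print(lm("toggle_tip","scene",c,.162)[:1],lm("lid_knob","scene",c,.159)[:1],lm("spring_clamp","scene",c,0)[:1],lm("block_plane","scene",c,0)[:1])
E
```

```text
[ 0.4896 -0.461   0.286 ] 71.85
[([399.3, 223.3], 0.65, [0.4914, -0.3975, 0.162])] [([576.1, 266.4], 0.81, [0.5348, -0.2094, 0.159])]
[([142.2, 225.4], 0.63, [0.4889, -0.4022, 0.162])] [([211.8, 236.5], 0.58, [0.5405, -0.2127, 0.159])] [([297.6, 297.2], 0.67, [0.6481, 0.0032, 0.0])] [([494.0, 223.5], 0.89, [0.4307, 0.616, 0.0])]
```

The toggle is back at centre, the lid is seated and the bystander tools haven't moved. Handing in.

```bash
python3 -c "
from workcell import ticket
print(ticket.hand_in())"
```

```text
the job is handed in; nothing more can be done
None
```

The job is handed in (no verdict was shown): all four feet stand tenon-up in the pot, the lid is seated, and the toggle was held on its stop for over two seconds and sprang back to centre, but I viewed 16 pictures against the limit of 14.

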